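Load a pedal-bearing kit carrier, turn it free of its stand and hold it level

TASK

Load the kit carrier while it is locked on its stand, in pressing order: the slim sleeve upright in the one-dot pocket, then the stepped bush (thick end down) in the two-dot pocket, then the wide end cap in the three-dot pocket, each right down on the pocket floor. Then take the carrier by its bridge handle, turn it a quarter turn anticlockwise (seen from above) so that its foot comes free of the stand, and lift it straight up, always so gently and level that the loose press ball stays in the middle of its dish. Finish still holding the carrier in the air, level and motionless with its parts and the ball in place, at least 10 cm above where it sat, and leave the other things on the bench where they are.

Things in the scene. Friction and masses are not known exactly. Their poses are not given: they have to be found in the camera images.
- stand: turn-lock stand screwed to the bench: round flange 230 mm wide, 8 mm thick; on it a housing whose top, 30 mm up, carries the carrier. Origin on the turning axis at bench height, z up. A slot along its x passes the carrier's foot only when the carrier's x points along the stand's x (within 0.06 rad; a stop ends the turn there). Flange marks: one line at -y (pointer here: locked), two at +x (free).
- carrier: kit carrier, loose, 0.4 to 0.6 kg: aluminium disc 180 mm wide, 8 mm thick, ball dish in its middle, 3 pockets with rims 12 mm high. Origin: centre of the underside. x: along the handle to the rim's pointer, at first near the stand's -y; turns freely +90 deg (anticlockwise from above). Its T-foot 78 x 20 mm reaches 16 mm below; locked, it lifts 2 mm only. 1.5 mm play round the hub.
- handle (a point): middle of the carrier's handle bar, 88 mm above the carrier's origin, on the turning axis. The bar is 106 mm long along the carrier's x, 12 mm thick (y: grip it across this) and 16 mm tall, on two posts 46 mm either side of the axis; below it 48 mm are free down to the ball. Axes as the carrier.
- dish_centre (a point): lowest point of the ball dish, 10.5 mm above the carrier's origin, on the turning axis. The dish is 66 mm wide and 5 mm deep, a shallow hollow with a radius of curvature of 111 mm. Axes as the carrier.
- press_ball_center (a point): centre of the press ball: a loose polished steel ball of 22 mm diameter and 44 g which rolls freely in the dish; at the start it lies near the middle.
- pocket_1 (a point): centre of the floor of the one-dot pocket (a hole 23 mm wide, 12 mm deep, its mouth widened to 27 mm), on the top of the disc, at (-42, -52) mm from the carrier's axis and 8 mm above its origin. Axes as the carrier, z up. The carrier can shift and turn a little as parts are set in.
- pocket_2 (a point): centre of the floor of the two-dot pocket (31 mm wide, 12 mm deep, mouth 35 mm), at (40, -52) mm from the carrier's axis, 8 mm above its origin. Axes as the carrier.
- pocket_3 (a point): centre of the floor of the three-dot pocket (39 mm wide, 12 mm deep, mouth 43 mm), at (0, 63.5) mm from the carrier's axis, 8 mm above its origin. Axes as the carrier.
- sleeve: slim turned steel tube with a 2 mm chamfer at the foot, 20 mm across and 44 mm tall, 50 g, stands upright on the bench. Origin at the centre of its underside, z up.
- stepped_bush: stepped turned steel bush with a 2 mm chamfer at the foot, 42 mm tall, about 70 g: 28 mm across up to 18 mm height, above that a stem 18 mm across. Stands upright on its thick end. Origin at the centre of its underside, z up.
- end_cap: wide turned steel cap with a 2 mm chamfer at the foot, 34 mm tall, 80 to 130 g: 36 mm across up to 26 mm height, then tapering to 30 mm. Stands upright. Origin at the centre of its underside, z up.
- bottle: red threadlocker bottle, 22 x 27 x 92 mm, standing; bystander. Origin at the centre of its underside.
- spindle: turned pedal spindle lying on the bench, 84 mm long, 18 mm thick; bystander. Origin at the centre of its underside.
- hex_key: L-shaped black hexagon key, 99 x 34 mm, lying; bystander. Origin at the centre of its underside.
- label_box: small white card box, 37 x 53 x 24 mm; bystander. Origin at the centre of its underside.
Not all that is in view belongs to the job. Leave any blue look-alike of the sleeve alone.

How it is judged:
By the outcome, as a careful person would: the job done as asked, in the order asked, and still so for the second after the job is handed in, while the arm keeps its last pose, push and grip.
It also fails if it takes over 72 s, if anything falls off the work surface, if the arm or the gripper's body presses on something with over 40 N, if the wrist force passes 120 N, or if a joint passes its speed limit or range.

ROBOT

A 6-joint arm with a two-finger parallel gripper is mounted at the origin on a cart in front of the work surface, level with it; the furniture and walls round the work are solid. World frame = base frame: x ahead of the robot, y to its left, z up, the work surface at z = 0. Lengths are in m, angles in rad, forces in N, time in s.
With the tool pointing down it reaches from about 0.425 to 0.95 m from the base axis. Payload 3.5 kg.
Tool frame: the origin (TCP) lies between the finger pads; the fingertips stand 8 mm ahead of it and the grasp point (between the pads) lies 11 mm behind it; z points along the fingers, y is the direction in which the jaws open and shut (so a half turn about z gives the same grasp; the last joint's range is limited). The gripper opens to 85 mm and grips with 20 to 120 N. Pads are 22 mm wide; open, the fingers measure 114 mm over their backs; the gripper's body (76 mm by 85 mm) begins 54 mm behind the grasp point. The pads swing forward as they close: fully open they stand 13 mm farther back than shut.
Start: joints at [-1.303, 0.286, 1.577, -0, 1.279, -0.15], TCP at [0.274, -0.617, 0.239] pointing down, gripper open.
Joint ranges: [-2.77, 2.77], [-0.9, 2.22], [0.21, 2.48], [-1.53, 4.67], [0.24, 2.81], [-2.84, 2.84]. Speed limits (rad/s): [2.79, 2.79, 3.14, 3.14, 3.14, 3.14].

INTERFACE

Orientations are given as a unit quaternion [w, x, y, z].
In Python, from workcell import arm, optics, workorder gives the robot as it stands.
- The arm moves only by the tool drive_tool, never from a script. Its arguments are lists of equal length, an entry for each row: "jaw": the opening, from 0 (shut) to 1 (fully open); "linear": the shift along the tool's x, y, z in cm, a list of three; "yaw": the turn about the tool's z in rad. In form: {"jaw": [jaw, ...], "linear": [[tx, ty, tz], ...], "yaw": [yaw, ...]}. A call has 1 to 20 rows; each row is the pose to reach, as a shift and turn from the pose commanded when the call began, along the tool's axes at that moment; what a row does not reach only later rows make up. A row lasts 1/12 s, in which the tool goes at most 41.7 mm and 7.16 degrees, less where a joint would pass 70% of its speed; a pose out of reach is approached as far as the arm can. A call with a gripper value outside its range is refused whole. The fingers move at their own pace and stop on an object; "grip_force" is the grip in N (left out, the last holds). Time passes only in rows, so rows that repeat a pose let the fingers close. It gives the time, the measured TCP pose, the force and the opening at its end, in the units of the state.
- arm.read_state(): the state, without advancing time (a new reading comes with each control period).
- optics.get_image(name): name is "side" or "top" or "wrist"; returns a dict with "frame" (480x640x3 uint8, red, green, blue), "depth" (480x640 float32, m along the optical axis (not along the pixel's ray), 0 where there is no reading), "fx", "fy", "cx", "cy" (pixels), "D" ([k1, k2, p1, p2, k3] as OpenCV has them; the pictures are not rectified), "world_to_cam" (4x4, takes a point from world to camera coordinates). Camera axes: x right, y up, looking along -z (the intrinsics and any distortion apply to the point x, -y, -z); pixel columns grow to the right and rows downward; lengths in m; the calibration is good to about 2 mm. A picture is of the moment at which its call begins.
- workorder.job_done(): hands the job in, once; it reports no verdict.
The state is a dict: "t": time; "joint_positions": joint angles; "qvel": joint speeds; "effort": joint torques, N m; "position": TCP position; "tool_rot": TCP orientation; "wrist_force": force on the tool from outside, world axes, zero at the start; "torque": the same for the moment, N m; "gripper_width": opening from 0.0 (shut) to 1.0 (fully open).
Only numpy, scipy, OpenCV 4.12 (cv2) and the standard library are available. Lean on these libraries where they do the work, as an engineer would, in place of code of your own. Each camera call takes 0.05 s, during which the arm holds its last target.

## Working session

There is one attempt and no reset: what is moved stays moved. The work goes in short steps, Python scripts to look and compute and a tool call to move; the robot and the scene stay as the last step left them, time stands still between calls to the robot, and variables do not carry over. Pictures are saved under pics/ and viewed, and the job is handed in when it is done.

Besides the shell and the picture viewer there is one more tool, called as name([rows], argument=value, ...), one row to a line, values as JSON. drive_tool: Moves the arm, as the interface text tells. Its arguments: {"type":"object","properties":{"jaw":{"type":"array","items":{"type":"number"}},"linear":{"type":"array","items":{"type":"array","items":{"type":"number"}}},"yaw":{"type":"array","items":{"type":"number"}},"grip_force":{"type":"number"}},"required":["jaw","linear","yaw"]}

```bash
ls; mkdir -p pics; cat > h.py <<'E'
import numpy as np, cv2
from workcell import arm, optics, workorder
def snap(n,fn=None):
    im=optics.get_image(n)
    if fn: cv2.imwrite(fn,im["frame"][:,:,::-1])
    np.savez('last_%s.npz'%n,**im)
    return im
def load(n): return dict(np.load('last_%s.npz'%n))
def K(im): return np.array([[im["fx"],0,im["cx"]],[0,im["fy"],im["cy"]],[0,0,1]],float)
def ray(im,uv):
    p=cv2.undistortPoints(np.array(uv,float).reshape(-1,1,2),K(im),np.array(im["D"],float)).reshape(-1,2)
    T=np.linalg.inv(im["world_to_cam"]); d=np.c_[p[:,0],-p[:,1],-np.ones(len(p))]@T[:3,:3].T
    return T[:3,3],d
def onz(im,uv,z):
    o,d=ray(im,uv); return o+d*((z-o[2])/d[:,2])[:,None]
def proj(im,P):
    P=np.atleast_2d(np.array(P,float)); c=P@im["world_to_cam"][:3,:3].T+im["world_to_cam"][:3,3]
    c=c*[1,-1,-1]
    return cv2.projectPoints(c.reshape(-1,1,3),np.zeros(3),np.zeros(3),K(im),np.array(im["D"],float))[0].reshape(-1,2)
def cloud(im):
    h,w=im["depth"].shape; v,u=np.mgrid[:h,:w]
    p=cv2.undistortPoints(np.stack([u,v],-1).reshape(-1,1,2).astype(float),K(im),np.array(im["D"],float)).reshape(h,w,2)
    d=im["depth"]; c=np.stack([p[...,0]*d,-p[...,1]*d,-d],-1)
    T=np.linalg.inv(im["world_to_cam"]); return c@T[:3,:3].T+T[:3,3]
E
python3 - <<'E'
from h import *
for n in("top","side","wrist"):
    im=snap(n,f"pics/{n}0.png"); T=np.linalg.inv(im["world_to_cam"]); print(n,T[:3,3].round(3),(-T[:3,2]).round(3),im["fx"],im["D"])
print(arm.read_state())
E
```

```text
pics
top [ 0.504 -0.178  1.122] [ 0.11  -0.001 -0.994] 546.2231014930882 [0.05318121 0.         0.         0.         0.        ]
side [ 0.542 -1.095  0.496] [ 0.051  0.914 -0.403] 538.2634776550747 [-0.04416678  0.          0.          0.          0.        ]
wrist [ 0.336 -0.589  0.372] [-0.245 -0.106 -0.964] 350.8160427061495 [-0.02065978  0.          0.          0.          0.        ]
{'t': 0.15, 'joint_positions': array([-1.30300958e+00,  2.87033895e-01,  1.57781645e+00, -3.13568133e-05,
        1.27863840e+00, -1.50019025e-01]), 'qvel': array([ 0.00082969, -0.00354757, -0.00440558, -0.00222051,  0.00094932,
        0.00070233]), 'effort': array([ 5.27706070e-04, -4.06607330e+01, -2.93139338e+01, -1.76001577e-04,
        3.96417265e-03, -1.37721088e-06]), 'position': array([ 0.27376114, -0.61644987,  0.23823025]), 'tool_rot': array([-9.45519907e-04,  9.78257651e-01,  2.07391102e-01, -7.07761005e-05]), 'wrist_force': array([0.06007883, 0.48099361, 0.08904469]), 'torque': array([-3.41685695e-05, -2.81351714e-02, -5.98661325e-02]), 'gripper_width': 0.9984685376225642}
```

View pics/top0.png

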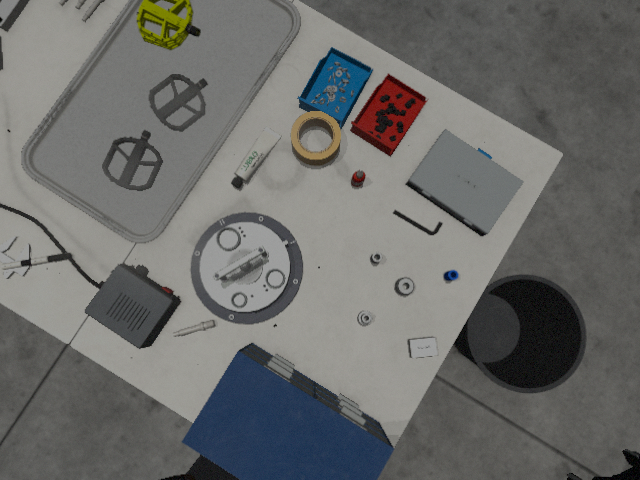

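View pics/side0.png

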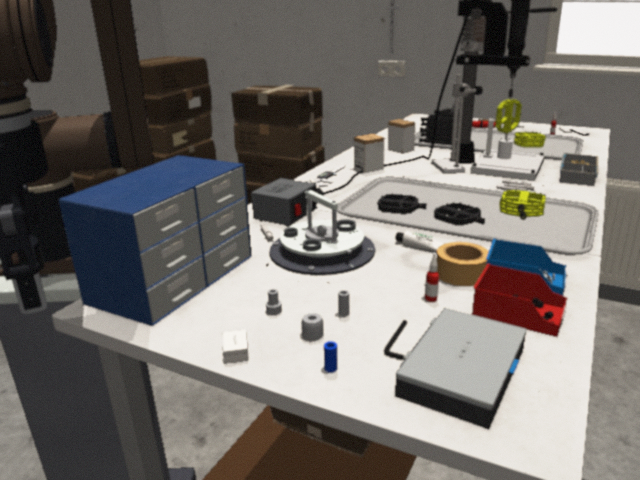

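View pics/wrist0.png

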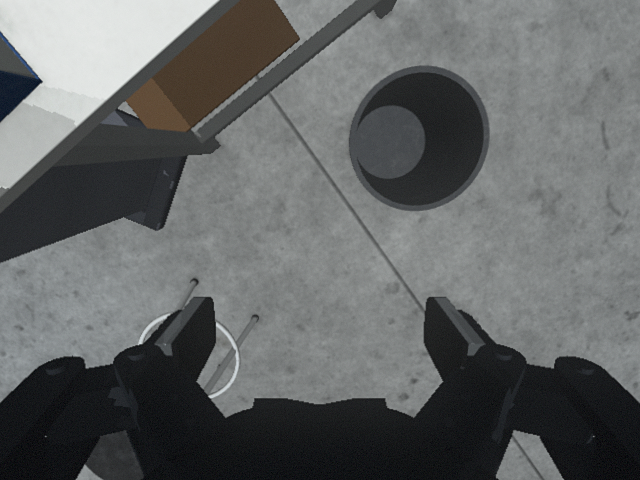

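```bash
python3 - <<'E'
from h import *
im=load("top"); f=im["frame"]
cv2.imwrite("pics/crop_a.png",cv2.resize(f[200:350,170:310][:,:,::-1],None,fx=5,fy=4,interpolation=3)[:600] if 0 else cv2.resize(f[205:330,180:310][:,:,::-1],None,fx=4.6,fy=4.6,interpolation=3))
cv2.imwrite("pics/crop_b.png",cv2.resize(f[230:370,340:480][:,:,::-1],None,fx=4.2,fy=4.2,interpolation=3))
C=cloud(im)
for n,u,v in [("axis",243,265),("sleeve",376,258),("bush",366,318),("cap",404,286),("blue",452,275),("box",423,347),("drawer",290,400),("bottle",358,178),("tablecorner",560,154),("dark box",130,305),("tape",316,138),("case",465,180)]:
    print(n,C[v,u].round(3))
E
```

```text
axis [ 0.582 -0.039  0.06 ]
sleeve [ 0.608 -0.305 -0.003]
bush [ 0.484 -0.285  0.   ]
cap [ 0.551 -0.363 -0.003]
blue [ 0.575 -0.456  0.015]
box [ 0.431 -0.396  0.022]
drawer [ 0.352 -0.143  0.203]
bottle [ 0.761 -0.26   0.054]
tablecorner [ 0.835 -0.684 -0.001]
dark box [0.5   0.169 0.076]
tape [ 0.859 -0.175 -0.002]
case [ 0.766 -0.477  0.04 ]
```

View pics/crop_a.png

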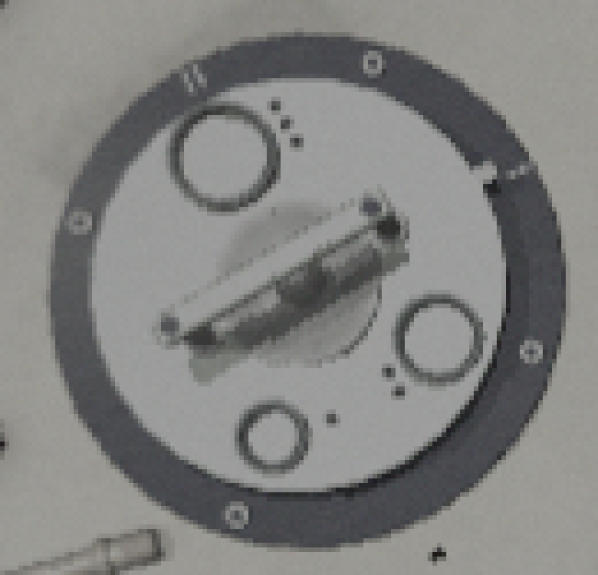

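View pics/crop_b.png

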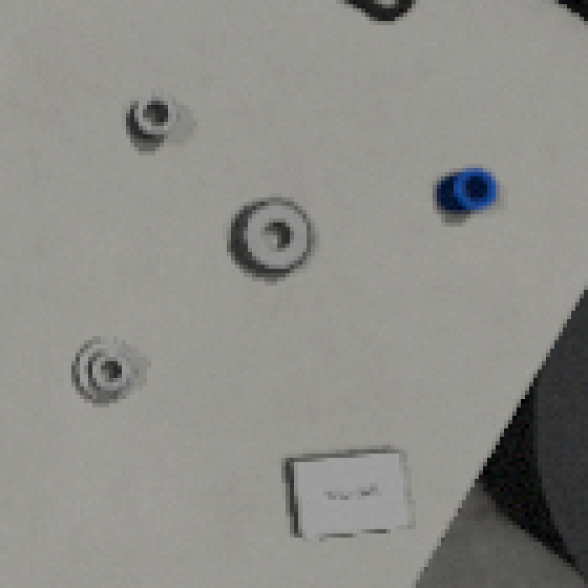

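```bash
python3 - <<'E'
from h import *
im=load("top")
g=lambda x,y,s,o:(x/s+o[0]-.4,y/s+o[1]-.4)
A=lambda x,y:g(x,y,4.6,(180,205)); B=lambda x,y:g(x,y,4.2,(340,230))
P3,P2,P1=[onz(im,A(*p),.050)[0] for p in((225,157),(440,339),(275,437))]
src=np.array([[-42,-52],[40,-52],[0,63.5]])/1000; dst=np.array([P1,P2,P3])[:,:2]
sc=src-src.mean(0); dc=dst-dst.mean(0)
U,S,Vt=np.linalg.svd(dc.T@sc); R=U@np.diag([1,np.linalg.det(U@Vt)])@Vt; t=dst.mean(0)-R@src.mean(0)
print("carrier",t.round(4),np.degrees(np.arctan2(R[1,0],R[0,0])),"res mm",((src@R.T+t-dst)*1000).round(1).tolist())
h=[onz(im,A(*p),.126)[0] for p in((168,328),(371,205))]
print("handle mid",np.mean(h,0).round(4),h)
print("bar yaw",np.degrees(np.arctan2(*(h[1]-h[0])[[1,0]])))
for n,p,z in(("sleeve",(155,116),.044),("cap",(277,234),.034),("bush",(111,370),.042),("bushbig",(102,370),.018)): print(n,onz(im,B(*p),z)[0].round(4))
for n,p in(("line1",(521,170)),("line2",(194,77))): q=onz(im,A(*p),.008)[0][:2]-t; print(n,q,np.degrees(np.arctan2(q[1],q[0])))
E
```

```text
carrier [ 0.5809 -0.0406] -57.76039462379944 res mm [[-0.6, 0.3], [0.1, -0.6], [0.5, 0.3]]
handle mid [ 0.5816 -0.0387  0.126 ] [array([5.56168888e-01, 4.81336303e-04, 1.26000000e-01]), array([ 0.60694855, -0.07789237,  0.126     ])]
bar yaw -57.06011199731251
sleeve [ 0.6049 -0.3003  0.044 ]
cap [ 0.5513 -0.3596  0.034 ]
bush [ 0.4857 -0.2812  0.042 ]
bushbig [ 0.4852 -0.2792  0.018 ]
line1 [ 0.05562843 -0.0917098 ] -58.76024670765098
line2 [0.0939831  0.05555923] 30.589962301883315
```

```bash
cat >> h.py <<'E'
from scipy.spatial.transform import Rotation as Rn
def tool():
    s=arm.read_state(); q=s["tool_rot"]; R=Rn.from_quat([q[1],q[2],q[3],q[0]]).as_matrix(); return s,np.array(s["position"]),R
def go(x,y,z,yawdeg=None):
    "prints shift (cm) in tool axes, yaw needed so that tool y points to world yawdeg (mod 180)"
    s,p,R=tool(); d=R.T@(np.array([x,y,z])-p)*100
    cur=np.degrees(np.arctan2(R[1,1],R[0,1])); yw=0
    if yawdeg is not None: yw=-np.radians((yawdeg-cur+90)%180-90)
    print("t %.2f pos"%s["t"],p.round(4),"yaw",round(cur,2),"tilt",R[:2,2].round(4),"-> lin",d.round(2),"yaw",round(yw,4),"F",np.round(s["wrist_force"],1),"w",round(s["gripper_width"],3))
E
python3 - <<'E'
from h import *
im=load("top")
for p in ((247,345),(392,447),(183,440)): print(onz(im,p,.203).round(3), cloud(im)[p[1],p[0]])
print(cloud(im)[350:440:10,290].round(3).tolist())
go(.605,-.300,.15,-57.8)
E
```

```text
[[ 0.439 -0.069  0.203]] [ 0.43057939 -0.05506527  0.08157089]
[[ 0.283 -0.31   0.203]] [ 0.28282468 -0.3101295   0.20206685]
[[0.287 0.027 0.203]] [0.28603204 0.02804255 0.19978659]
[[0.417, -0.133, 0.001], [0.397, -0.133, -0.002], [0.388, -0.137, 0.091], [0.379, -0.14, 0.16], [0.368, -0.143, 0.204], [0.352, -0.143, 0.203], [0.337, -0.144, 0.203], [0.321, -0.144, 0.204], [0.305, -0.145, 0.203]]
t 0.15 pos [ 0.2738 -0.6164  0.2382] yaw -66.06 tilt [-0.0005  0.0018] -> lin [ 43.11 -15.47   8.86] yaw -0.1442 F [0.1 0.5 0.1] w 0.998
```

drive_tool([
  [3, -1, 0.6],
  [6, -2.2, 1.2],
  [9, -3.3, 1.8],
  [12, -4.4, 2.5],
  [15, -5.5, 3.1],
  [18, -6.5, 3.7],
  [21.5, -7.7, 4.4],
  [25, -9, 5.1],
  [28, -10, 5.8],
  [31, -11.2, 6.4],
  [34, -12.3, 7],
  [37, -13.3, 7.6],
  [40, -14.4, 8.2],
  [43.1, -15.5, 8.9],
  [43.1, -15.5, 8.9],
  [43.1, -15.5, 8.9],
], jaw=[1, 1, 1, 1, 1, 1, 1, 1, 1, 1, 1, 1, 1, 1, 1, 1], yaw=[-0.03, -0.06, -0.09, -0.12, -0.144, -0.144, -0.144, -0.144, -0.144, -0.144, -0.144, -0.144, -0.144, -0.144, -0.144, -0.144])

```text
t: 1.48
position: [0.6054, -0.2985, 0.149]
tool_rot: [-0.001, 0.96, 0.279, -0.001]
wrist_force: [-0.4, -0.3, -0.3]
gripper_width: 1.002
```

```bash
python3 - <<'E'
from h import *
im=snap("wrist","pics/w1.png"); go(.605,-.300,.15,-57.8)
print(proj(im,[[.605,-.3,.044],[.605,-.3,0]]))
E
```

```text
t 1.53 pos [ 0.6048 -0.2998  0.1496] yaw -57.73 tilt [-0.0014  0.0003] -> lin [ 0.    0.02 -0.04] yaw 0.0013 F [-0.  -0.2 -0.2] w 1.004
[[321.7478263  246.19193304]
 [321.52489981 231.40032815]]
```

View pics/w1.png

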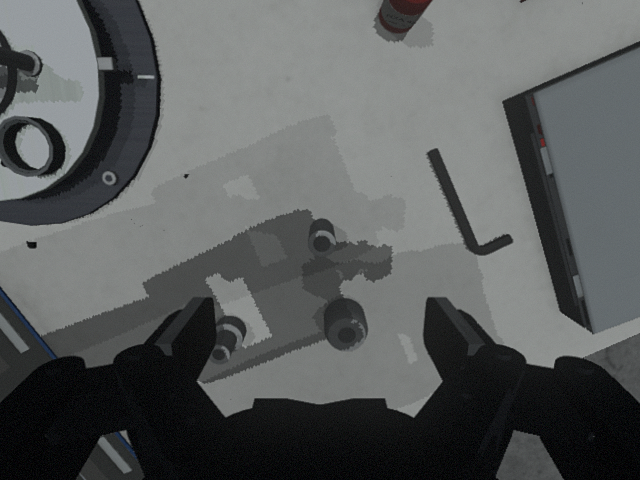

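```bash
python3 - <<'E'
from h import *
im=load("wrist"); f=im["frame"]
cv2.imwrite("pics/w1c.png",cv2.resize(f[205:365,205:375][:,:,::-1],None,fx=3.6*1,fy=3.6,interpolation=cv2.INTER_CUBIC))
E
```

```text
(no output)
```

View pics/w1c.png

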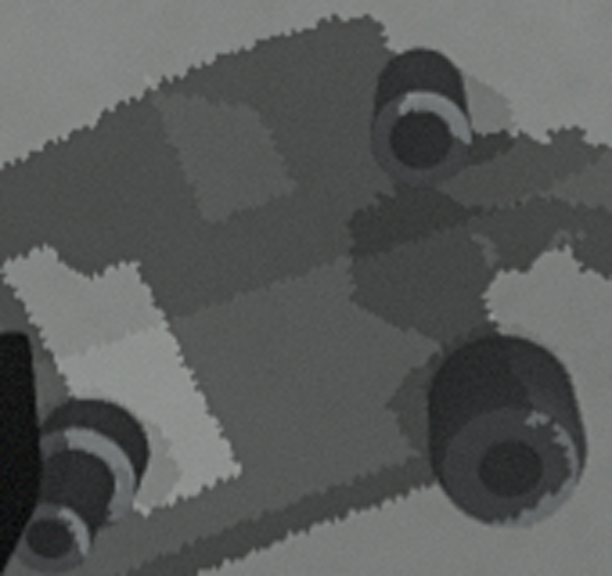

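```bash
python3 - <<'E'
from h import *
im=load("wrist")
for n,p,z in(("sleeve",(421,136),.044),("cap",(512,465),.034),("bush",(50,538),.042)): print(n,onz(im,(p[0]/3.6+204.6,p[1]/3.6+204.6),z)[0].round(4))
E
```

```text
sleeve [ 0.6073 -0.2984  0.044 ]
cap [ 0.5521 -0.3574  0.034 ]
bush [ 0.4865 -0.2792  0.042 ]
```

drive_tool([
  [0.1, 0, 2.5],
  [0.1, 0, 5.5],
  [0.1, 0, 8.5],
  [0.1, 0, 11],
  [0.1, 0, 12.4],
  [0.1, 0, 12.4],
  [0.1, 0, 12.4],
  [0.1, 0, 12.4],
  [0.1, 0, 12.4],
  [0.1, 0, 12.4],
  [0.1, 0, 12.4],
  [0.1, 0, 12.4],
], jaw=[0.7, 0.7, 0.7, 0.7, 0.7, 0.7, 0.15, 0.15, 0.15, 0.15, 0.15, 0.15], yaw=[0, 0, 0, 0, 0, 0, 0, 0, 0, 0, 0, 0], grip_force=30)

```text
t: 2.53
position: [0.6073, -0.301, 0.0292]
tool_rot: [0.002, 0.961, 0.277, 0.001]
wrist_force: [-1.1, -0.1, 6.9]
gripper_width: 0.224
```

```bash
python3 - <<'E'
from h import *
im=snap("wrist","pics/w2.png"); go(.605,-.300,.15,-57.8)
E
```

```text
t 2.58 pos [ 0.6072 -0.301   0.0291] yaw -57.79 tilt [ 0.0034 -0.003 ] -> lin [ -0.12  -0.15 -12.09] yaw 0.0001 F [-0.7  0.   6.8] w 0.22
```

View pics/w2.png

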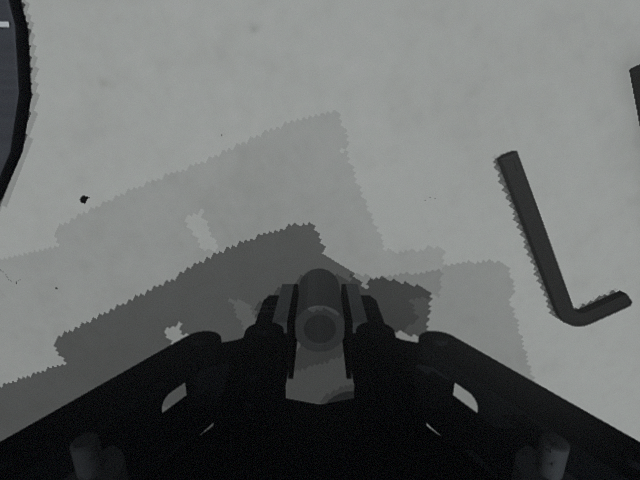

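```bash
python3 - <<'E'
from h import *
go(.516,-.032,.175,-57.8)
E
```

```text
t 2.58 pos [ 0.6072 -0.301   0.0291] yaw -57.79 tilt [ 0.0034 -0.003 ] -> lin [  6.64 -27.56 -14.7 ] yaw 0.0001 F [-0.7  0.   6.8] w 0.22
```

drive_tool([
  [0, 0, -1.5],
  [0, 0, -4],
  [0, 0, -7.5],
  [0, 0, -11],
  [0.5, -2, -14],
  [1.2, -5, -15],
  [1.9, -8, -15],
  [2.6, -11, -15],
  [3.3, -14, -15],
  [4.1, -17, -15],
  [4.8, -20, -15],
  [5.5, -23, -15],
  [6.2, -26, -15],
  [6.6, -27.5, -15],
  [6.6, -27.5, -15],
  [6.6, -27.5, -15],
], jaw=[0.15, 0.15, 0.15, 0.15, 0.15, 0.15, 0.15, 0.15, 0.15, 0.15, 0.15, 0.15, 0.15, 0.15, 0.15, 0.15], yaw=[0, 0, 0, 0, 0, 0, 0, 0, 0, 0, 0, 0, 0, 0, 0, 0])

```text
t: 3.92
position: [0.515, -0.0313, 0.177]
tool_rot: [0.0, 0.961, 0.278, 0.0]
wrist_force: [0.0, -0.6, -1.1]
gripper_width: 0.219
```

```bash
python3 - <<'E'
from h import *
im=snap("wrist","pics/w3.png"); go(.516,-.032,.175,-57.8)
E
```

```text
t 3.97 pos [ 0.5154 -0.0321  0.177 ] yaw -57.77 tilt [ 0.0011 -0.0007] -> lin [0.06 0.03 0.2 ] yaw 0.0006 F [-0.3 -1.7 -0.4] w 0.221
```

View pics/w3.png

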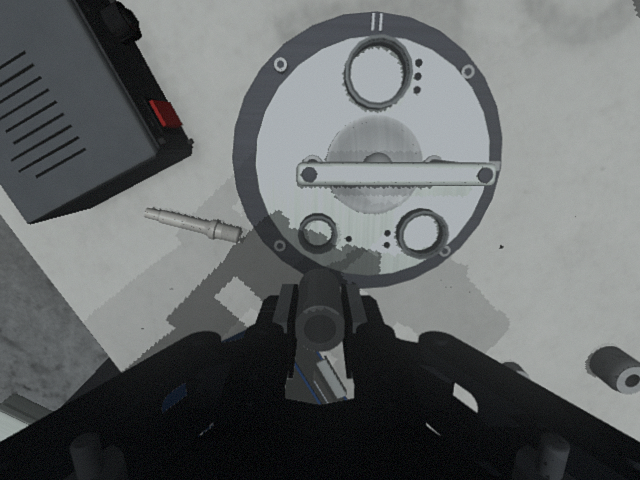

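```bash
python3 - <<'E'
from h import *
f=load("wrist")["frame"]
cv2.imwrite("pics/w3a.png",cv2.resize(f[195:365,265:465][:,:,::-1],None,fx=3.5,fy=3.5,interpolation=cv2.INTER_CUBIC))
cv2.imwrite("pics/w3b.png",cv2.resize(f[25:195,290:510][:,:,::-1],None,fx=3.5,fy=3.5,interpolation=cv2.INTER_CUBIC))
E
```

```text
(no output)
```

View pics/w3a.png

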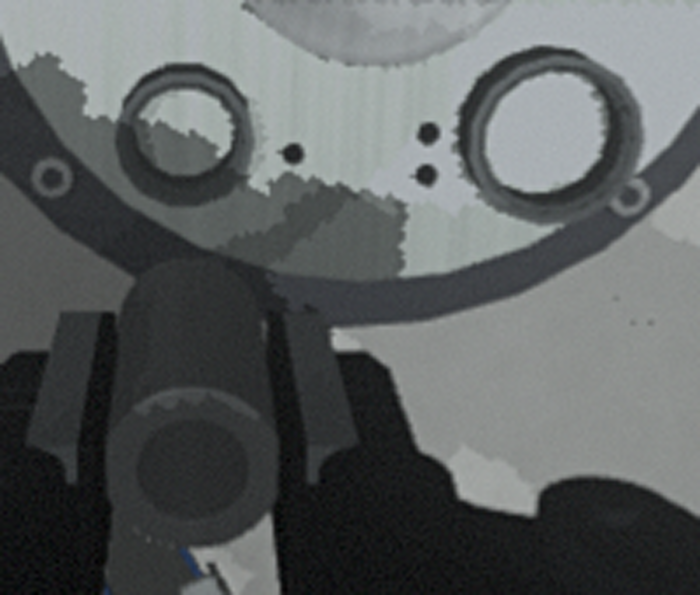

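View pics/w3b.png

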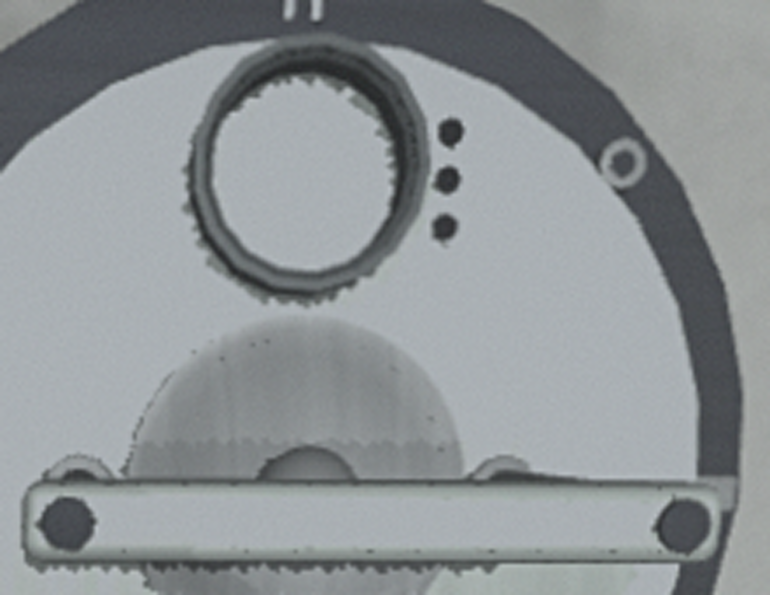

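```bash
cat >> h.py <<'E'
SRC=np.array([[-42,-52],[40,-52],[0,63.5]])/1000
def fit(src,dst):
    sc=src-src.mean(0); dc=dst-dst.mean(0)
    U,S,Vt=np.linalg.svd(dc.T@sc); R=U@np.diag([1,np.linalg.det(U@Vt)])@Vt; t=dst.mean(0)-R@src.mean(0)
    return R,t,np.degrees(np.arctan2(R[1,0],R[0,0]))
E
python3 - <<'E'
from h import *
im=load("wrist"); s=3.5
a=lambda x,y:(x/s+265-.4,y/s+195-.4); b=lambda x,y:(x/s+290-.4,y/s+25-.4)
dst=np.array([onz(im,q,.05)[0] for q in(a(186,134),a(554,131),b(311,165))])[:,:2]
R,t,an=fit(SRC,dst); print(t,an,((SRC@R.T+t-dst)*1000).round(1).tolist())
print("pockets",SRC@R.T+t)
h=[onz(im,b(*p),.126)[0] for p in((68,523),(684,525))]; print("handle",np.mean(h,0),np.linalg.norm(h[1]-h[0]),np.degrees(np.arctan2(*(h[1]-h[0])[[1,0]])))
st=arm.read_state()["position"]; zt=st[2]-.0291+.044
p=onz(im,a(192,469),zt)[0]; print("sleeve top",p,"tcp",st); 
_,_,Rt=tool(); print("in tool mm",Rt.T@(p-st)*1000)
E
```

```text
[ 0.58269172 -0.03561554] -57.704723369456204 [[-0.7, 0.2], [-0.5, -1.3], [1.2, 1.0]]
pockets [[ 0.51629594 -0.02789539]
 [ 0.56010712 -0.09721047]
 [ 0.63636865 -0.00168859]]
handle [ 0.58178896 -0.0365832   0.126     ] 0.09187833131075156 -57.79968455477557
sleeve top [ 0.5158379  -0.03026285  0.19191653] tcp [ 0.51536895 -0.03206738  0.17701653]
in tool mm [  1.36802826  -1.25920287 -14.90064291]
```

drive_tool([
  [0.1, -0.1, 2.5],
  [0.1, -0.12, 5],
  [0.1, -0.12, 7.5],
  [0.12, -0.12, 9.2],
  [0.12, -0.12, 9.2],
  [0.12, -0.12, 9.2],
], jaw=[0.15, 0.15, 0.15, 0.15, 0.15, 0.15], yaw=[0, 0, 0, 0, 0, 0])

```text
t: 4.47
position: [0.5153, -0.0312, 0.0837]
tool_rot: [-0.0, 0.961, 0.277, -0.001]
wrist_force: [1.1, 0.1, -0.1]
gripper_width: 0.218
```

```bash
python3 - <<'E'
from h import *
im=snap("wrist"); go(.5156,-.0305,.085,-57.8)
cv2.imwrite("pics/w4.png",cv2.resize(im["frame"][150:370,220:440][:,:,::-1],None,fx=2.7,fy=2.7,interpolation=cv2.INTER_CUBIC))
snap("side","pics/s4.png")
E
```

```text
t 4.52 pos [ 0.5164 -0.0313  0.0851] yaw -57.88 tilt [ 0.0008 -0.0003] -> lin [-0.02 -0.11  0.01] yaw -0.0014 F [ 0.1 -0.8 -0.4] w 0.219
```

View pics/w4.png

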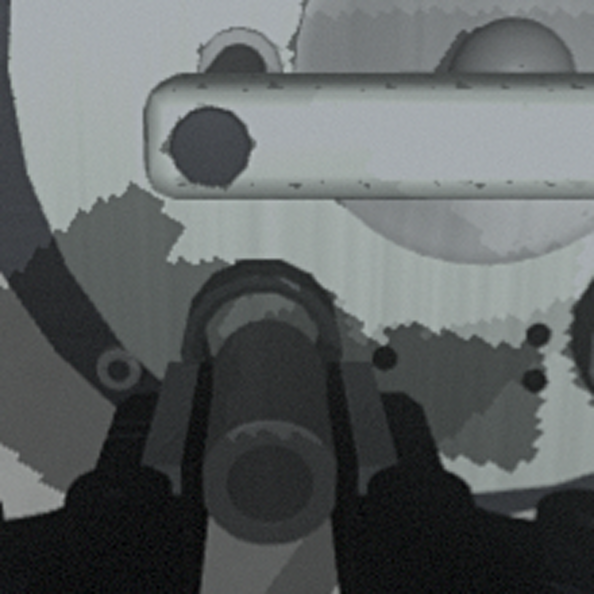

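```bash
python3 - <<'E'
from h import *
im=load("wrist"); s=2.7; _,p,R=tool()
a=lambda x,y:(x/s+220-.4,y/s+150-.4)
for n,q,z in(("rim far in",(265,291),.05),("rim far out",(263,261),.05),("rimL out",(184,340),.05),("rimR out",(342,345),.05),("sleeve far",(268,320),.057),("sl L",(213,362),.068),("sl R",(327,362),.068)):
    print(n,((R.T@(onz(im,a(*q),z)[0]-p))*1000).round(1))
E
```

```text
rim far in [12.4 -2.3 35.9]
rim far out [18.2 -2.6 35.9]
rimL out [  2.7 -17.6  35.8]
rimR out [ 1.7 12.3 35.9]
sleeve far [ 9.2 -1.7 28.9]
sl L [  5.6 -10.9  17.9]
sl R [ 5.6  8.4 17.9]
```

View pics/s4.png

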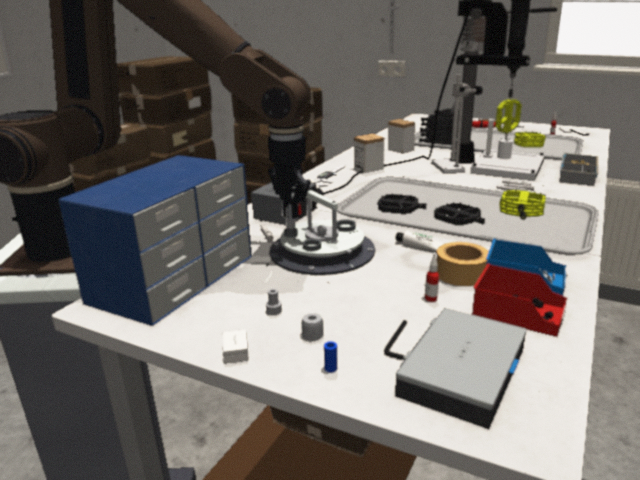

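drive_tool([
  [0.1, -0.1, 0],
  [0.1, -0.1, 0.4],
  [0.1, -0.1, 0.8],
  [0.1, -0.1, 1.2],
  [0.1, -0.1, 1.6],
  [0.1, -0.1, 2.0],
  [0.1, -0.1, 2.1],
  [0.1, -0.1, 2.1],
], jaw=[0.15, 0.15, 0.15, 0.15, 0.15, 0.15, 0.15, 0.15], yaw=[0, 0, 0, 0, 0, 0, 0, 0])

```text
t: 5.23
position: [0.5165, -0.0287, 0.0669]
tool_rot: [-0.001, 0.961, 0.277, -0.001]
wrist_force: [-8.5, 1.9, 21.3]
gripper_width: 0.225
```

```bash
python3 - <<'E'
from h import *
im=snap("wrist"); go(.5156,-.0305,.067,-57.8)
cv2.imwrite("pics/w5.png",cv2.resize(im["frame"][150:370,220:440][:,:,::-1],None,fx=2.7,fy=2.7,interpolation=cv2.INTER_CUBIC))
E
```

```text
t 5.28 pos [ 0.5164 -0.0288  0.0668] yaw -57.78 tilt [-0.0021  0.0006] -> lin [-0.16  0.1  -0.02] yaw 0.0004 F [-8.8  3.5 22. ] w 0.219
```

View pics/w5.png

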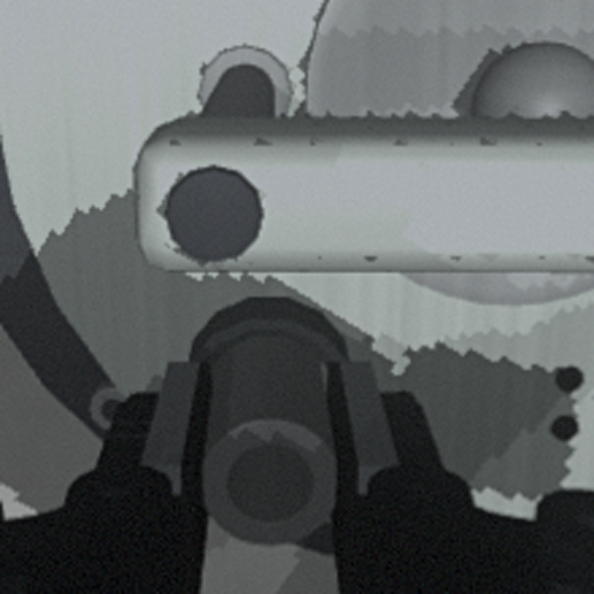

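drive_tool([
  [0, 0, -0.3],
  [0, 0, -0.3],
  [0, 0, -0.3],
  [0, 0, -0.3],
  [0, 0, -1.5],
  [0, 0, -4],
  [0, 0, -7],
  [0, 0, -9],
  [0, 0, -9],
  [0, 0, -9],
], jaw=[0.15, 0.3, 0.45, 0.45, 0.45, 0.45, 0.6, 0.7, 0.7, 0.7], yaw=[0, 0, 0, 0, 0, 0, 0, 0, 0, 0])

```text
t: 6.12
position: [0.5168, -0.0292, 0.1552]
tool_rot: [0.001, 0.961, 0.277, 0.002]
wrist_force: [0.3, 0.1, 0.4]
gripper_width: 0.701
```

```bash
python3 - <<'E'
from h import *
im=snap("wrist","pics/w6.png"); go(.4865,-.2805,.15,-57.8)
E
```

```text
t 6.17 pos [ 0.5157 -0.0289  0.1535] yaw -57.81 tilt [ 0.0002 -0.0001] -> lin [-15.87  19.74   0.35] yaw -0.0002 F [-0.4  0.8 -0.8] w 0.701
```

View pics/w6.png

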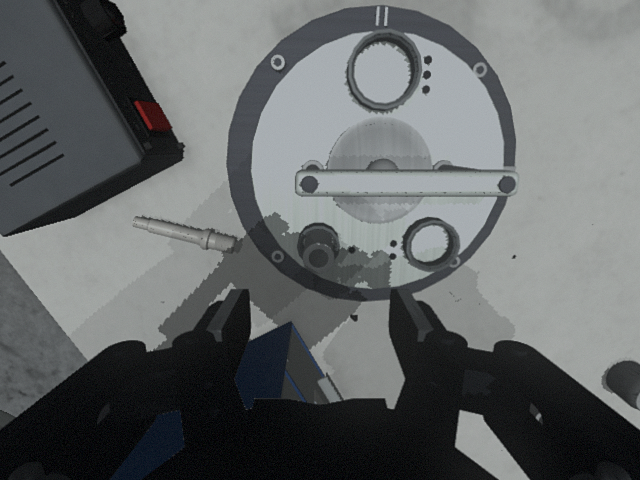

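drive_tool([
  [-1.5, 2, 0],
  [-3.5, 4.5, 0],
  [-5.6, 7, 0],
  [-7.7, 9.6, 0],
  [-9.8, 12.2, 0.3],
  [-11.9, 14.8, 0.3],
  [-14, 17.4, 0.3],
  [-15.9, 19.7, 0.3],
  [-15.9, 19.7, 0.3],
  [-15.9, 19.7, 0.3],
], jaw=[0.7, 0.7, 0.7, 0.7, 0.7, 0.7, 0.7, 0.7, 0.7, 0.7], yaw=[0, 0, 0, 0, 0, 0, 0, 0, 0, 0])

```text
t: 7.0
position: [0.4849, -0.281, 0.1483]
tool_rot: [-0.002, 0.961, 0.276, -0.001]
wrist_force: [-0.3, 1.0, -0.8]
gripper_width: 0.697
```

```bash
python3 - <<'E'
from h import *
im=snap("wrist"); go(.4865,-.2805,.15,-57.8)
cv2.imwrite("pics/w7.png",cv2.resize(im["frame"][190:350,240:400][:,:,::-1],None,fx=3.5,fy=3.5,interpolation=cv2.INTER_CUBIC))
E
```

```text
t 7.05 pos [ 0.4851 -0.2798  0.1484] yaw -57.89 tilt [-0.0028  0.0029] -> lin [ 0.08  0.13 -0.16] yaw -0.0016 F [ 0.9  0.5 -0.5] w 0.701
```

View pics/w7.png

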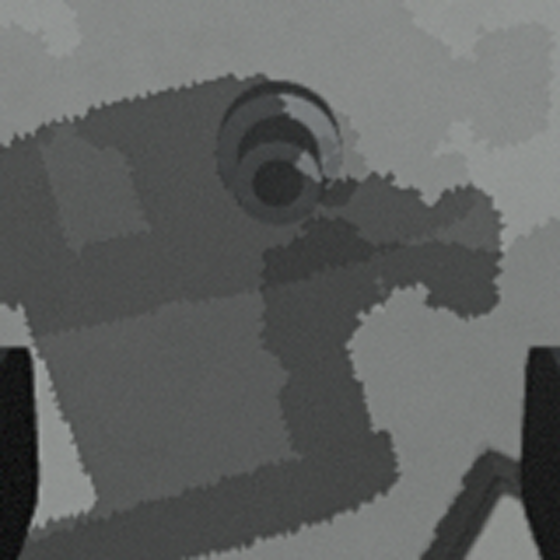

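```bash
python3 - <<'E'
from h import *
im=load("wrist"); p=onz(im,(279/3.5+239.6,183/3.5+189.6),.042)[0]; _,t,R=tool(); print(p,(R.T@(p-t)*1000).round(1))
E
```

```text
[ 0.48593372 -0.27927752  0.042     ] [  1.1   0.4 106.4]
```

drive_tool([
  [0.1, 0.15, 2.5],
  [0.1, 0.15, 5.5],
  [0.1, 0.15, 8.5],
  [0.1, 0.15, 11],
  [0.1, 0.15, 11.9],
  [0.1, 0.15, 11.9],
  [0.1, 0.15, 11.9],
  [0.1, 0.15, 11.9],
  [0.1, 0.15, 11.9],
  [0.1, 0.15, 11.9],
  [0.1, 0.15, 11.9],
  [0.1, 0.15, 11.9],
], jaw=[0.7, 0.7, 0.7, 0.7, 0.7, 0.7, 0.13, 0.13, 0.13, 0.13, 0.13, 0.13], yaw=[0, 0, 0, 0, 0, 0, 0, 0, 0, 0, 0, 0])

```text
t: 8.05
position: [0.4889, -0.2818, 0.0333]
tool_rot: [0.001, 0.961, 0.277, 0.001]
wrist_force: [-0.5, 0.7, 5.9]
gripper_width: 0.194
```

```bash
python3 - <<'E'
from h import *
im=snap("wrist"); go(.560,-.099,.175,-57.8)
cv2.imwrite("pics/w8.png",cv2.resize(im["frame"][190:350,240:400][:,:,::-1],None,fx=3.5,fy=3.5,interpolation=cv2.INTER_CUBIC))
E
```

```text
t 8.10 pos [ 0.4889 -0.2818  0.0333] yaw -57.82 tilt [ 0.0024 -0.0016] -> lin [ 15.77 -11.65 -14.19] yaw -0.0004 F [-0.1  1.2  5.9] w 0.196
```

View pics/w8.png

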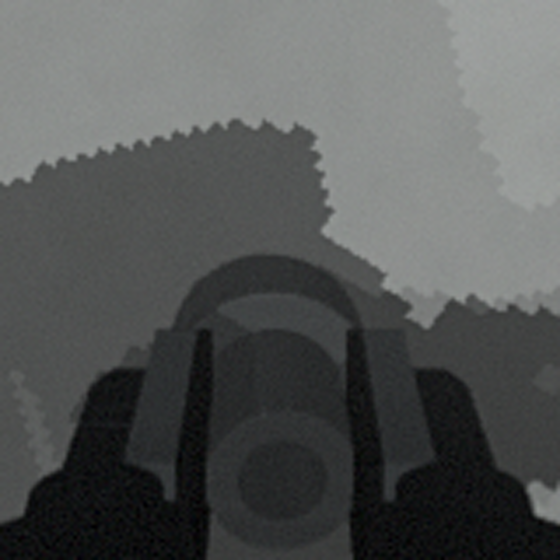

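drive_tool([
  [0, 0, -1.5],
  [0, 0, -4.5],
  [1, -0.7, -7.8],
  [3, -2.2, -8.2],
  [5.5, -4, -8.2],
  [8, -5.8, -8.2],
  [10.5, -7.7, -8.2],
  [13, -9.5, -8.2],
  [15, -11, -8.2],
  [15.8, -11.6, -8.2],
  [15.8, -11.6, -8.2],
  [15.8, -11.6, -8.2],
], jaw=[0.13, 0.13, 0.13, 0.13, 0.13, 0.13, 0.13, 0.13, 0.13, 0.13, 0.13, 0.13], yaw=[0, 0, 0, 0, 0, 0, 0, 0, 0, 0, 0, 0])

```text
t: 9.1
position: [0.5596, -0.0989, 0.1133]
tool_rot: [0.0, 0.961, 0.278, -0.0]
wrist_force: [-0.4, 0.0, -1.1]
gripper_width: 0.198
```

```bash
python3 - <<'E'
from h import *
im=snap("wrist"); go(.5605,-.098,.09,-57.8)
cv2.imwrite("pics/w9.png",cv2.resize(im["frame"][150:370,220:440][:,:,::-1],None,fx=2.7,fy=2.7,interpolation=cv2.INTER_CUBIC))
E
```

```text
t 9.15 pos [ 0.5595 -0.0995  0.1132] yaw -57.82 tilt [-0.0003 -0.0006] -> lin [ 0.17 -0.08  2.32] yaw -0.0004 F [-0.6 -0.3  0.2] w 0.201
```

View pics/w9.png

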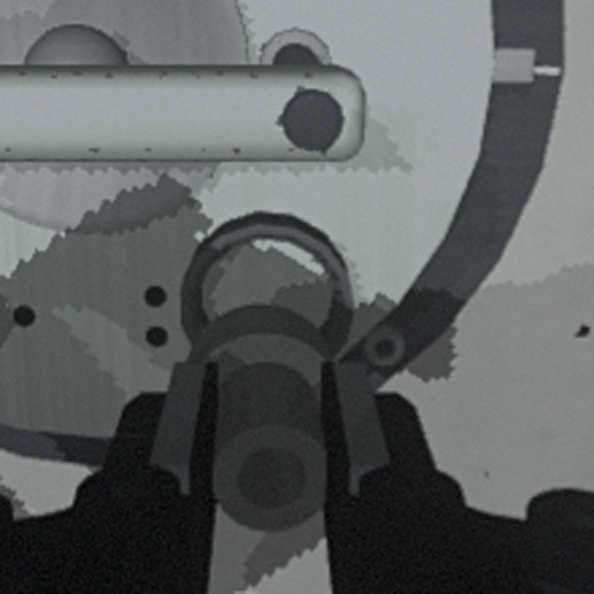

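```bash
python3 - <<'E'
from h import *
im=load("wrist"); s=2.7; _,p,R=tool()
a=lambda x,y:(x/s+220-.4,y/s+150-.4)
zb=p[2]-.0333
for n,q,z in(("rim far in",(267,233),.05),("rim far out",(266,213),.05),("rimL out",(183,290),.05),("rimR out",(353,290),.05),("stem top L",(213,478),zb+.042),("stem R",(328,478),zb+.042),("stem far",(270,424),zb+.042),("flange topfar",(265,331),zb+.018),("flange far",(265,305),zb+.001)):
    print(n,((R.T@(onz(im,a(*q),z)[0]-p))*1000).round(1))
E
```

```text
rim far in [17.8 -1.4 63.2]
rim far out [22.2 -1.6 63.2]
rimL out [  4.9 -19.8  63.2]
rimR out [ 4.9 17.4 63.2]
stem top L [-0.9 -9.2 -8.7]
stem R [-0.9  7.8 -8.7]
stem far [ 7.8 -0.8 -8.7]
flange topfar [13.2 -1.6 15.3]
flange far [12.  -1.7 32.3]
```

drive_tool([
  [0.22, -0.03, 0],
  [0.22, -0.03, 1],
  [0.22, -0.03, 2],
  [0.22, -0.03, 2.5],
  [0.22, -0.03, 2.9],
  [0.22, -0.03, 3.3],
  [0.22, -0.03, 3.7],
  [0.22, -0.03, 4.1],
  [0.22, -0.03, 4.5],
  [0.22, -0.03, 4.5],
], jaw=[0.13, 0.13, 0.13, 0.13, 0.13, 0.13, 0.13, 0.13, 0.13, 0.13], yaw=[0, 0, 0, 0, 0, 0, 0, 0, 0, 0])

```text
t: 9.98
position: [0.562, -0.097, 0.0707]
tool_rot: [-0.001, 0.961, 0.277, -0.0]
wrist_force: [-4.8, 3.5, 12.2]
gripper_width: 0.199
```

```bash
python3 - <<'E'
from h import *
im=snap("wrist"); go(.5605,-.098,.0713,-57.8)
cv2.imwrite("pics/w10.png",cv2.resize(im["frame"][150:370,220:440][:,:,::-1],None,fx=2.7,fy=2.7,interpolation=cv2.INTER_CUBIC))
E
```

```text
t 10.03 pos [ 0.5621 -0.0969  0.0708] yaw -57.81 tilt [-0.0006  0.0011] -> lin [-0.19  0.   -0.05] yaw -0.0001 F [-5.3  3.3 11.6] w 0.193
```

View pics/w10.png

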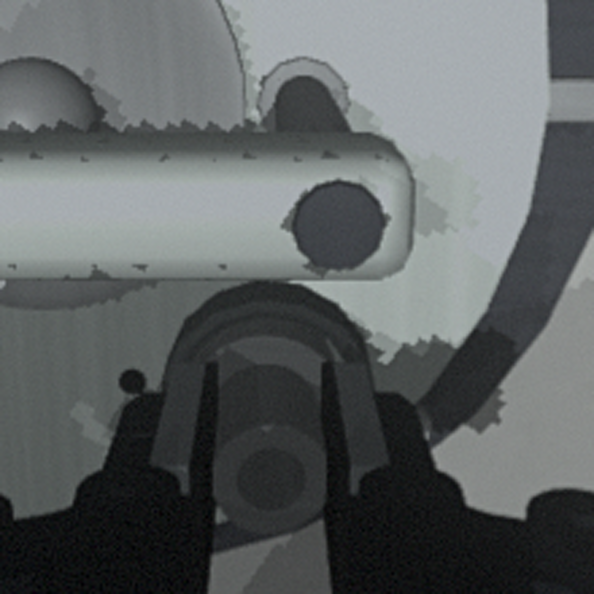

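drive_tool([
  [0, 0, -0.3],
  [0, 0, -0.3],
  [0, 0, -0.3],
  [0, 0, -0.3],
  [0, 0, -1.5],
  [0, 0, -4],
  [0, 0, -7],
  [0, 0, -9],
  [0, 0, -9],
  [0, 0, -9],
], jaw=[0.13, 0.3, 0.45, 0.45, 0.45, 0.45, 0.6, 0.8, 0.8, 0.8], yaw=[0, 0, 0, 0, 0, 0, 0, 0, 0, 0])

```text
t: 10.87
position: [0.5625, -0.0977, 0.1606]
tool_rot: [0.001, 0.961, 0.277, 0.002]
wrist_force: [-0.2, 0.2, -0.4]
gripper_width: 0.798
```

```bash
python3 - <<'E'
from h import *
im=snap("wrist","pics/w11.png"); go(.5523,-.3585,.14,-57.8)
E
```

```text
t 10.92 pos [ 0.5614 -0.0973  0.1586] yaw -57.81 tilt [ 0.0005 -0.0002] -> lin [-14.69  21.62   1.87] yaw -0.0002 F [-0.2 -0.3 -0.8] w 0.802
```

View pics/w11.png

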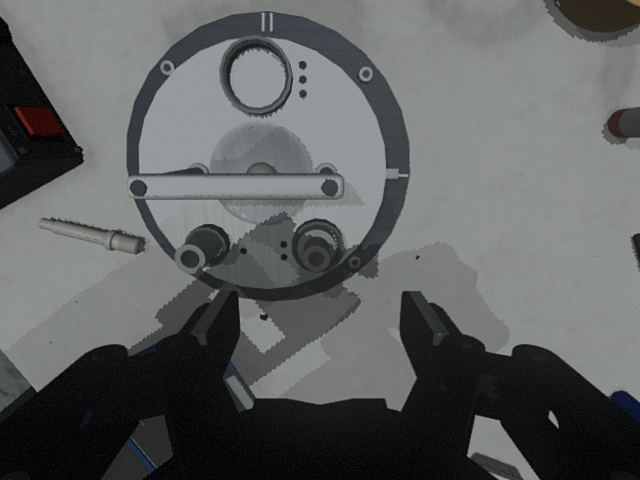

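Both parts are in their pockets and upright: sleeve at (190,257), bush at (316,257). Next I fetch the cap.

drive_tool([
  [-1.3, 2, 0],
  [-3, 4.5, 0],
  [-4.8, 7, 0.5],
  [-6.5, 9.6, 1],
  [-8.2, 12.2, 1.5],
  [-10, 14.8, 1.9],
  [-11.8, 17.4, 1.9],
  [-13.4, 19.8, 1.9],
  [-14.7, 21.6, 1.9],
  [-14.7, 21.6, 1.9],
  [-14.7, 21.6, 1.9],
], jaw=[0.8, 0.8, 0.8, 0.8, 0.8, 0.8, 0.8, 0.8, 0.8, 0.8, 0.8], yaw=[0, 0, 0, 0, 0, 0, 0, 0, 0, 0, 0])

```text
t: 11.83
position: [0.5509, -0.3587, 0.137]
tool_rot: [-0.002, 0.961, 0.276, -0.001]
wrist_force: [-1.0, -0.1, -0.1]
gripper_width: 0.801
```

```bash
python3 - <<'E'
from h import *
im=snap("wrist"); go(.5523,-.3585,.14,-57.8)
cv2.imwrite("pics/w12.png",cv2.resize(im["frame"][190:350,240:400][:,:,::-1],None,fx=3.5,fy=3.5,interpolation=cv2.INTER_CUBIC))
E
```

```text
t 11.88 pos [ 0.5512 -0.3576  0.1373] yaw -57.86 tilt [-0.0026  0.003 ] -> lin [ 0.05  0.13 -0.27] yaw -0.0011 F [-0.1 -0.4  0.5] w 0.802
```

View pics/w12.png

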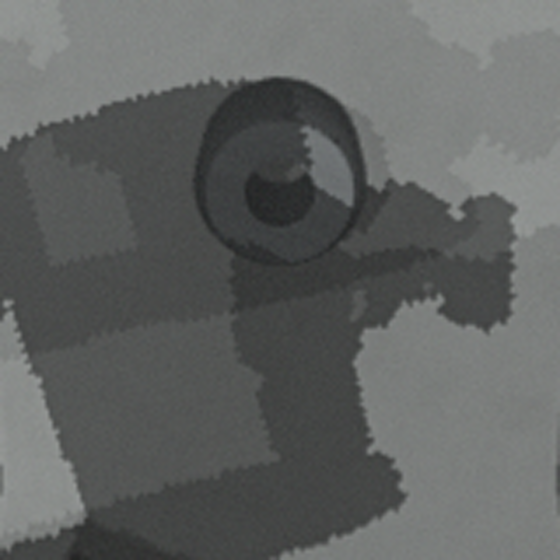

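```bash
python3 - <<'E'
from h import *
im=load("wrist"); p=onz(im,(280/3.5+239.6,190/3.5+189.6),.034)[0]; _,t,R=tool(); print(p,(R.T@(p-t)*1000).round(1))
E
```

```text
[ 0.55155378 -0.35743604  0.034     ] [  0.5   0.4 103.3]
```

drive_tool([
  [0, 0.1, 2.5],
  [0, 0.1, 5.5],
  [0, 0.1, 8.5],
  [0, 0.1, 11],
  [0, 0.1, 11.6],
  [0, 0.1, 11.6],
  [0, 0.1, 11.6],
  [0, 0.1, 11.6],
  [0, 0.1, 11.6],
  [0, 0.1, 11.6],
  [0, 0.1, 11.6],
  [0, 0.1, 11.6],
], jaw=[0.8, 0.8, 0.8, 0.8, 0.8, 0.8, 0.35, 0.35, 0.35, 0.35, 0.35, 0.35], yaw=[0, 0, 0, 0, 0, 0, 0, 0, 0, 0, 0, 0], grip_force=45)

```text
t: 12.88
position: [0.5542, -0.3602, 0.0264]
tool_rot: [0.002, 0.961, 0.277, 0.001]
wrist_force: [-1.1, 2.0, 5.8]
gripper_width: 0.39
```

```bash
python3 - <<'E'
from h import *
im=snap("wrist"); go(.637,-.003,.195,-57.8)
cv2.imwrite("pics/w13.png",cv2.resize(im["frame"][190:350,240:400][:,:,::-1],None,fx=3.5,fy=3.5,interpolation=cv2.INTER_CUBIC))
E
```

```text
t 12.93 pos [ 0.5542 -0.3602  0.0264] yaw -57.82 tilt [ 0.0035 -0.0024] -> lin [ 26.06 -25.76 -16.92] yaw -0.0003 F [-0.7  1.6  6.4] w 0.385
```

View pics/w13.png

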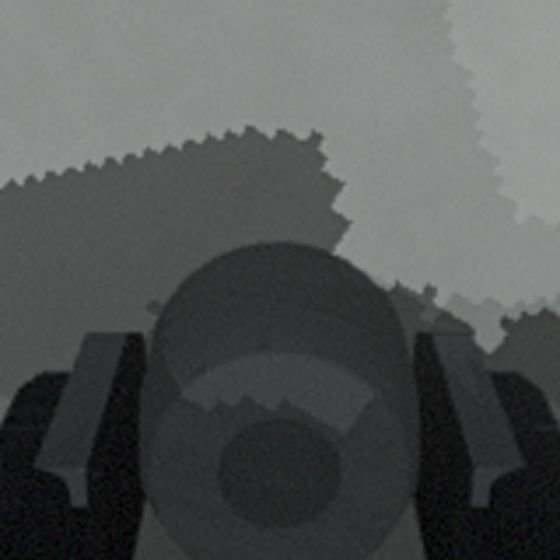

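drive_tool([
  [0, 0, -1],
  [0, 0, -3.5],
  [0, 0, -7],
  [0, 0, -10.5],
  [1.5, -1.5, -14],
  [3.5, -3.5, -16],
  [5.7, -5.7, -16.3],
  [8, -8, -16.3],
  [10.3, -10.3, -16.3],
  [12.6, -12.6, -16.3],
  [14.9, -14.8, -16.3],
  [17.2, -17, -16.3],
  [19.5, -19.3, -16.3],
  [21.8, -21.6, -16.3],
  [24, -23.8, -16.3],
  [26, -25.7, -16.3],
  [26, -25.7, -16.3],
  [26, -25.7, -16.3],
], jaw=[0.35, 0.35, 0.35, 0.35, 0.35, 0.35, 0.35, 0.35, 0.35, 0.35, 0.35, 0.35, 0.35, 0.35, 0.35, 0.35, 0.35, 0.35], yaw=[0, 0, 0, 0, 0, 0, 0, 0, 0, 0, 0, 0, 0, 0, 0, 0, 0, 0])

```text
t: 14.43
position: [0.6357, -0.0019, 0.1866]
tool_rot: [0.0, 0.96, 0.279, -0.0]
wrist_force: [-0.0, -0.3, -1.6]
gripper_width: 0.39
```

```bash
python3 - <<'E'
from h import *
im=snap("wrist"); go(.637,-.003,.11,-57.8)
cv2.imwrite("pics/w14.png",cv2.resize(im["frame"][160:380,210:430][:,:,::-1],None,fx=2.7,fy=2.7,interpolation=cv2.INTER_CUBIC))
E
```

```text
t 14.48 pos [ 0.6356 -0.003   0.1865] yaw -57.74 tilt [-0.0001 -0.0006] -> lin [0.13 0.07 7.65] yaw 0.001 F [-1.3  0.2 -1.5] w 0.388
```

View pics/w14.png

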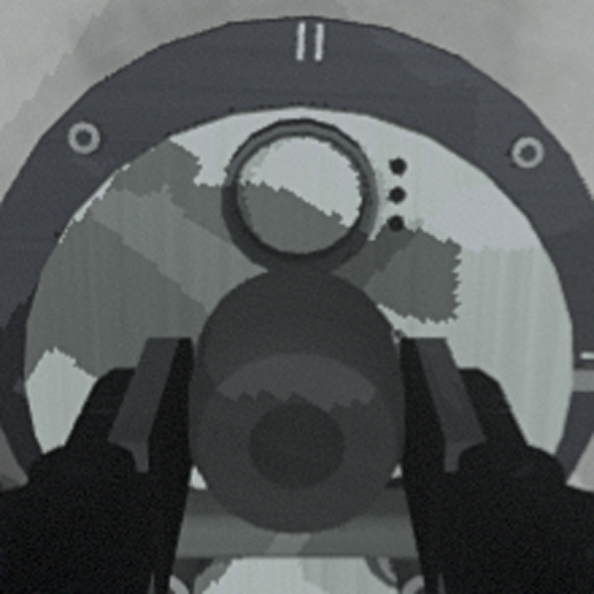

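```bash
python3 - <<'E'
from h import *
im=load("wrist"); s=2.7; _,p,R=tool()
a=lambda x,y:(x/s+210-.4,y/s+160-.4)
zb=p[2]-.0264
for n,q,z in(("rim c",(300,195),.05),("far out",(300,121),.05),("near out",(300,272),.05),("L",(223,195),.05),("R",(377,195),.05),("cap hole",(297,445),zb+.034),("cap far foot",(297,265),zb+.001),("cap shoulder L",(189,400),zb+.022),("R",(405,400),zb+.022)):
    w=onz(im,a(*q),z)[0]; print(n,((R.T@(w-p))*1000).round(1),w.round(4))
E
```

```text
rim c [  2.5  -0.3 136.5] [ 0.6375 -0.0015  0.05  ]
far out [ 24.4  -0.3 136.5] [0.656  0.0102 0.05  ]
near out [-21.3  -0.2 136.5] [ 0.6174 -0.0143  0.05  ]
L [  2.5 -22.9 136.5] [0.6254 0.0176 0.05  ]
R [  2.5  22.4 136.5] [ 0.6496 -0.0207  0.05  ]
cap hole [-0.3 -1.2 -7.6] [ 0.6347 -0.0022  0.1941]
cap far foot [17.  -1.2 25.4] [0.6493 0.0071 0.1611]
cap shoulder L [  1.1 -18.5   4.4] [0.6266 0.0132 0.1821]
R [ 1.1 16.1  4.4] [ 0.6451 -0.016   0.1821]
```

drive_tool([
  [0.15, 0.08, 2],
  [0.15, 0.08, 4.5],
  [0.15, 0.08, 7],
  [0.15, 0.08, 8.8],
  [0.15, 0.08, 9.6],
  [0.15, 0.08, 9.6],
  [0.15, 0.08, 9.6],
], jaw=[0.35, 0.35, 0.35, 0.35, 0.35, 0.35, 0.35], yaw=[0, 0, 0, 0, 0, 0, 0])

```text
t: 15.07
position: [0.6376, -0.0041, 0.0907]
tool_rot: [0.0, 0.961, 0.277, 0.0]
wrist_force: [-0.5, -0.0, 0.7]
gripper_width: 0.389
```

```bash
python3 - <<'E'
from h import *
im=snap("wrist"); go(.637,-.003,.11,-57.8)
cv2.imwrite("pics/w15.png",cv2.resize(im["frame"][160:380,210:430][:,:,::-1],None,fx=2.7,fy=2.7,interpolation=cv2.INTER_CUBIC))
E
```

```text
t 15.12 pos [ 0.6384 -0.004   0.0919] yaw -57.86 tilt [ 0.0023 -0.0005] -> lin [-0.07 -0.16 -1.82] yaw -0.0011 F [ 0.2 -0.2 -1.1] w 0.392
```

View pics/w15.png

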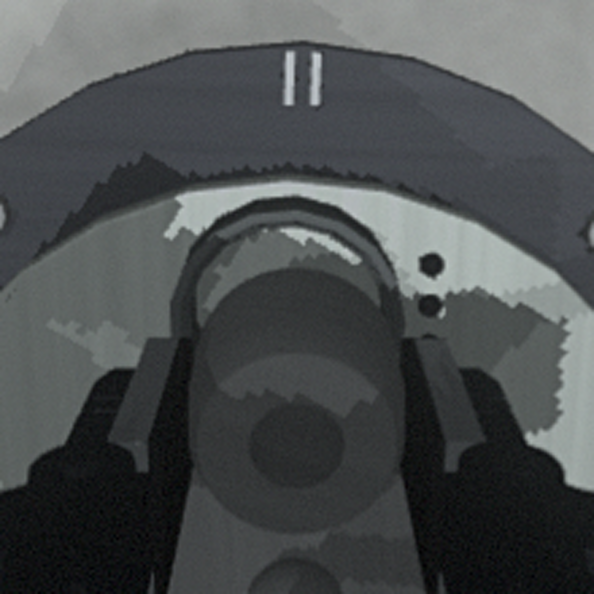

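```bash
python3 - <<'E'
from h import *
im=load("wrist"); s=2.7; _,p,R=tool()
a=lambda x,y:(x/s+210-.4,y/s+160-.4)
zb=p[2]-.0264
for n,q,z in(("far out",(290,198),.05),("far in",(290,224),.05),("L",(172,310),.05),("R",(406,310),.05),("cap hole",(297,445),zb+.034),("cap far foot",(297,268),zb+.001),("cap L",(200,350),zb+.01),("R",(402,350),zb+.01)):
    w=onz(im,a(*q),z)[0]; print(n,((R.T@(w-p))*1000).round(1),w.round(4))
E
```

```text
far out [23.9 -2.  41.9] [0.6577 0.0104 0.05  ]
far in [18.8 -2.  41.9] [0.6534 0.0077 0.05  ]
L [  1.3 -25.2  41.8] [0.6262 0.018  0.05  ]
R [ 1.2 20.7 41.9] [ 0.6506 -0.0209  0.05  ]
cap hole [-1.1 -0.6 -7.6] [ 0.6372 -0.0041  0.0995]
cap far foot [15.4 -0.6 25.4] [0.6512 0.0047 0.0665]
cap L [  3.7 -17.1  16.4] [0.6325 0.0124 0.0755]
R [ 3.7 17.2 16.4] [ 0.6507 -0.0166  0.0755]
```

drive_tool([
  [0.08, -0.16, 0],
  [0.08, -0.16, 0.5],
  [0.08, -0.16, 1],
  [0.08, -0.16, 1.4],
  [0.08, -0.16, 1.8],
  [0.08, -0.16, 2.2],
  [0.08, -0.16, 2.6],
  [0.08, -0.16, 3],
  [0.08, -0.16, 3.2],
  [0.08, -0.16, 3.2],
], jaw=[0.35, 0.35, 0.35, 0.35, 0.35, 0.35, 0.35, 0.35, 0.35, 0.35], yaw=[0, 0, 0, 0, 0, 0, 0, 0, 0, 0])

```text
t: 15.95
position: [0.6383, -0.0008, 0.0633]
tool_rot: [-0.001, 0.961, 0.277, -0.0]
wrist_force: [-8.9, 2.1, 20.0]
gripper_width: 0.391
```

```bash
python3 - <<'E'
from h import *
im=snap("wrist"); go(.637,-.003,.0644,-57.8)
cv2.imwrite("pics/w16.png",cv2.resize(im["frame"][160:380,210:430][:,:,::-1],None,fx=2.7,fy=2.7,interpolation=cv2.INTER_CUBIC))
E
```

```text
t 16.00 pos [ 0.6383 -0.0008  0.0633] yaw -57.81 tilt [-0.0004  0.0009] -> lin [-0.23  0.12 -0.11] yaw -0.0002 F [-8.5  2.3 18.9] w 0.391
```

View pics/w16.png

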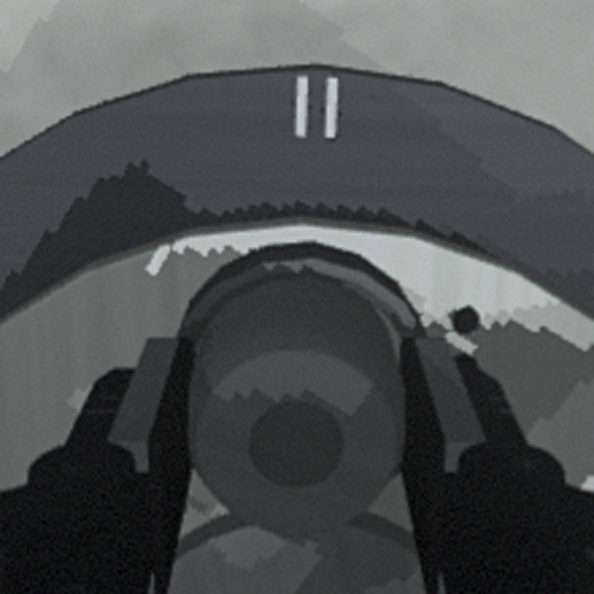

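drive_tool([
  [0, 0, -0.3],
  [0, 0, -0.3],
  [0, 0, -0.3],
  [0, 0, -0.3],
  [0, 0, -1.5],
  [0, 0, -4],
  [0, 0, -7],
  [0, 0, -10],
  [0, 0, -11.5],
  [0, 0, -11.5],
], jaw=[0.35, 0.5, 0.6, 0.6, 0.6, 0.6, 0.6, 0.8, 0.8, 0.8], yaw=[0, 0, 0, 0, 0, 0, 0, 0, 0, 0])

```text
t: 16.83
position: [0.6403, -0.0018, 0.1795]
tool_rot: [0.002, 0.961, 0.277, 0.005]
wrist_force: [0.5, -0.3, 0.0]
gripper_width: 0.803
```

```bash
python3 - <<'E'
from h import *
S=np.array([[.5164,-.0288],[.5621,-.0969],[.6383,-.0008]]); R,t,a=fit(SRC,S); print("axis from seats",t,a,((SRC@R.T+t-S)*1000).round(1).tolist())
im=snap("wrist","pics/w17.png"); go(.5825,-.037,.175,32.2)
E
```

```text
axis from seats [ 0.5839618  -0.03539036] -57.08434225683755 [[1.1, 0.4], [-0.1, -0.3], [-1.0, -0.1]]
t 16.88 pos [ 0.6389 -0.0016  0.1763] yaw -57.81 tilt [ 0.0054 -0.0009] -> lin [-6.66 -0.01  0.11] yaw 1.5706 F [ 0.2 -0.5 -0.2] w 0.804
```

View pics/w17.png

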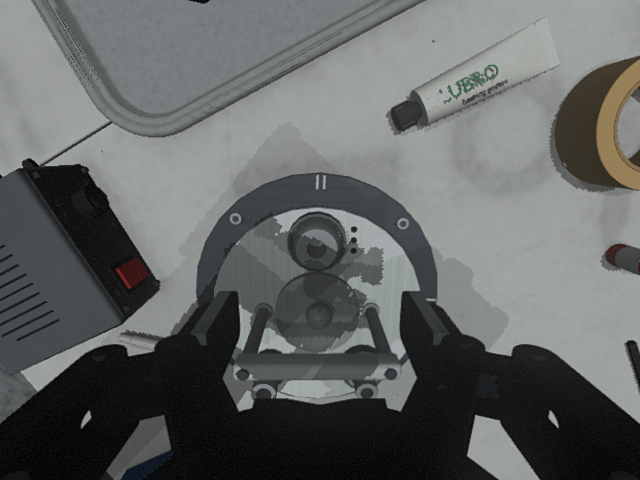

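drive_tool([
  [-0.5, 0, 0],
  [-1, 0, 0],
  [-1.5, 0, 0],
  [-2, 0, 0],
  [-2.5, 0, 0],
  [-3, 0, 0],
  [-3.5, 0, 0],
  [-4, 0, 0],
  [-4.5, 0, 0],
  [-5, 0, 0],
  [-5.5, 0, 0],
  [-6, 0, 0],
  [-6.5, 0, 0],
  [-6.6, 0, 0],
  [-6.6, 0, 0],
  [-6.6, 0, 0],
  [-6.6, 0, 0],
], jaw=[0.8, 0.8, 0.8, 0.8, 0.8, 0.8, 0.8, 0.8, 0.8, 0.8, 0.8, 0.8, 0.8, 0.8, 0.8, 0.8, 0.8], yaw=[-0.11, -0.22, -0.33, -0.44, -0.55, -0.66, -0.77, -0.88, -0.99, -1.1, -1.21, -1.32, -1.43, -1.52, -1.575, -1.575, -1.575])

```text
t: 18.3
position: [0.5805, -0.0363, 0.1713]
tool_rot: [-0.002, 0.482, 0.876, -0.0]
wrist_force: [-0.2, -0.0, 0.3]
gripper_width: 0.799
```

```bash
python3 - <<'E'
from h import *
im=snap("wrist","pics/w18.png"); go(.583,-.0365,.107,32.5)
E
```

```text
t 18.35 pos [ 0.5807 -0.0363  0.1718] yaw 32.35 tilt [-0.0026  0.0006] -> lin [-0.15  0.2   6.47] yaw -0.0026 F [ 0.1 -0.   0.1] w 0.8
```

View pics/w18.png

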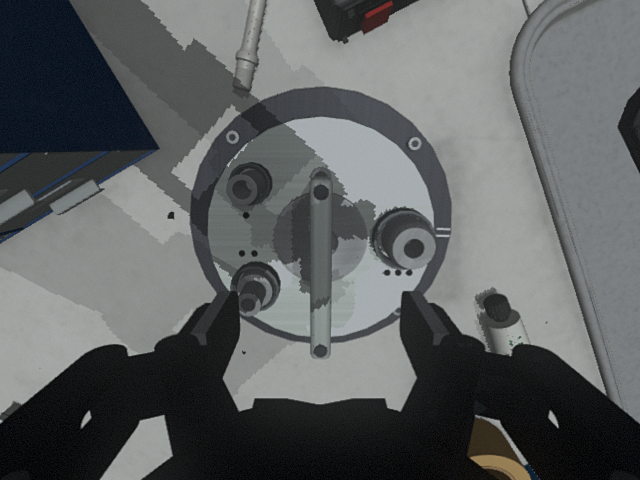

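```bash
python3 - <<'E'
from h import *
im=load("wrist")
cv2.imwrite("pics/w18c.png",cv2.resize(im["frame"][160:370,250:390][:,:,::-1],None,fx=2.8,fy=2.8,interpolation=cv2.INTER_CUBIC))
h=[onz(im,p,.126)[0] for p in((320.5,191.5),(320.5,351))]; _,p,R=tool()
print(np.mean(h,0),np.linalg.norm(h[0]-h[1]),[(R.T@(q-p)*1000).round(1) for q in h])
E
```

```text
[ 0.58170967 -0.03647358  0.126     ] 0.092374995635126 [array([45.4,  0.8, 45.8]), array([-46.9,   0.9,  45.7])]
```

View pics/w18c.png

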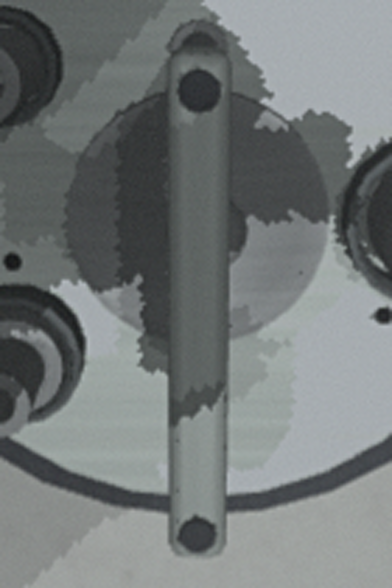

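drive_tool([
  [-0.08, 0.12, 0],
  [-0.08, 0.12, 1.5],
  [-0.08, 0.12, 3],
  [-0.08, 0.12, 4.5],
  [-0.08, 0.12, 5.7],
  [-0.08, 0.12, 6.4],
  [-0.08, 0.12, 6.4],
  [-0.08, 0.12, 6.4],
  [-0.08, 0.12, 6.4],
  [-0.08, 0.12, 6.4],
  [-0.08, 0.12, 6.4],
  [-0.08, 0.12, 6.4],
  [-0.08, 0.12, 6.4],
  [-0.08, 0.12, 6.4],
  [-0.08, 0.12, 6.4],
  [-0.08, 0.12, 6.4],
  [-0.08, 0.12, 6.4],
  [-0.08, 0.12, 6.4],
  [-0.08, 0.12, 6.4],
  [-0.08, 0.12, 6.4],
], jaw=[0.8, 0.8, 0.8, 0.7, 0.6, 0.5, 0.4, 0.3, 0.25, 0.22, 0.19, 0.17, 0.15, 0.13, 0.11, 0.09, 0.07, 0.05, 0.05, 0.05], yaw=[0, 0, 0, 0, 0, 0, 0, 0, 0, 0, 0, 0, 0, 0, 0, 0, 0, 0, 0, 0], grip_force=70)

```text
t: 20.02
position: [0.5823, -0.0375, 0.1101]
tool_rot: [-0.001, 0.481, 0.877, -0.001]
wrist_force: [-4.9, -2.8, 4.3]
gripper_width: 0.119
```

```bash
python3 - <<'E'
from h import *
im=snap("wrist","pics/w19.png"); go(.583,-.0365,.107,32.5); print(arm.read_state()["torque"])
im=snap("side"); cv2.imwrite("pics/s19.png",cv2.resize(im["frame"][150:290,240:400][:,:,::-1],None,fx=4,fy=4,interpolation=cv2.INTER_CUBIC))
E
```

```text
t 20.07 pos [ 0.5823 -0.0375  0.1101] yaw 32.45 tilt [-0.0021 -0.0017] -> lin [0.04 0.11 0.31] yaw -0.0009 F [-3.2 -3.6  5. ] w 0.125
[-0.53797677  0.77248024 -0.01901879]
```

View pics/w19.png

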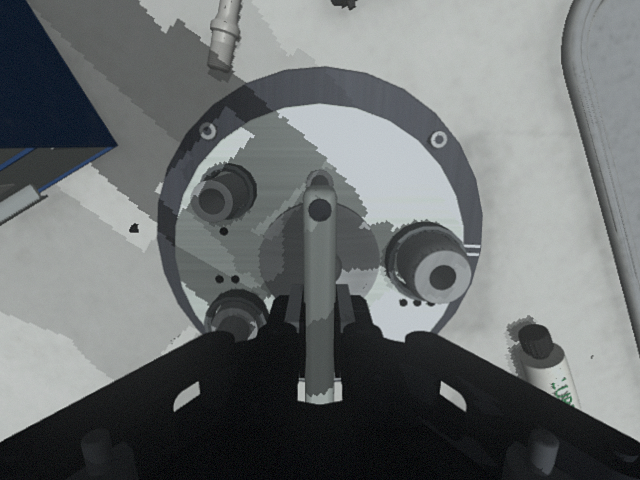

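View pics/s19.png

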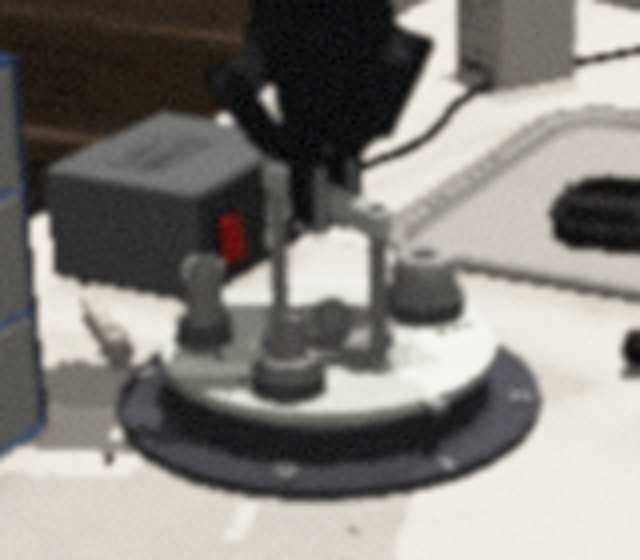

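drive_tool([
  [0, 0, -0.08],
  [0, 0, -0.16],
  [0, 0, -0.24],
  [0, 0, -0.3],
  [0, 0, -0.3],
  [0, 0, -0.3],
  [0, 0, -0.3],
  [0, 0, -0.3],
  [0, 0, -0.3],
  [0, 0, -0.3],
  [0, 0, -0.3],
  [0, 0, -0.3],
  [0, 0, -0.3],
  [0, 0, -0.3],
  [0, 0, -0.3],
  [0, 0, -0.3],
  [0, 0, -0.3],
  [0, 0, -0.3],
  [0, 0, -0.3],
  [0, 0, -0.3],
], jaw=[0.05, 0.05, 0.05, 0.05, 0.05, 0.05, 0.05, 0.05, 0.05, 0.05, 0.05, 0.05, 0.05, 0.05, 0.05, 0.05, 0.05, 0.05, 0.05, 0.05], yaw=[0, 0, 0, 0, -0.005, -0.015, -0.03, -0.05, -0.075, -0.105, -0.135, -0.165, -0.195, -0.225, -0.255, -0.28, -0.3, -0.315, -0.325, -0.33])

```text
t: 21.78
position: [0.5827, -0.0364, 0.112]
tool_rot: [-0.0, 0.331, 0.944, 0.0]
wrist_force: [0.0, 0.6, -10.2]
gripper_width: 0.128
```

```bash
python3 - <<'E'
from h import *
im=snap("wrist","pics/w20.png"); go(.5822,-.0363,.107,122.4); print(arm.read_state()["torque"])
im=snap("side"); cv2.imwrite("pics/s20.png",cv2.resize(im["frame"][150:290,240:400][:,:,::-1],None,fx=4,fy=4,interpolation=cv2.INTER_CUBIC))
E
```

```text
t 21.83 pos [ 0.5827 -0.0364  0.112 ] yaw 51.37 tilt [-0.0005  0.0004] -> lin [ 0.05 -0.03  0.5 ] yaw -1.2397 F [  0.3   0.6 -10.9] w 0.126
[ 0.16122531 -0.08180015  0.04785615]
```

View pics/w20.png

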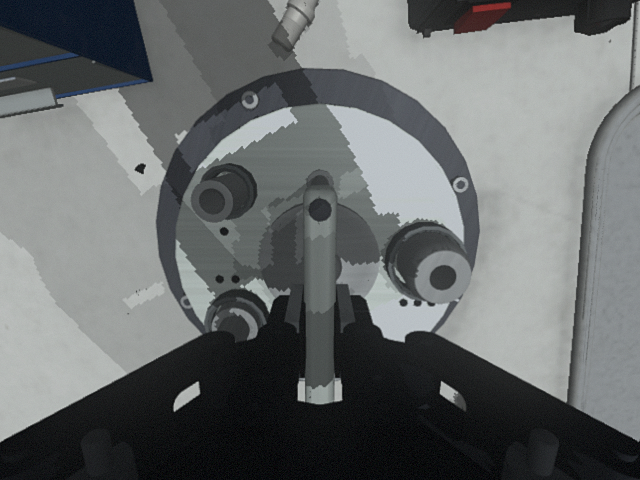

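View pics/s20.png

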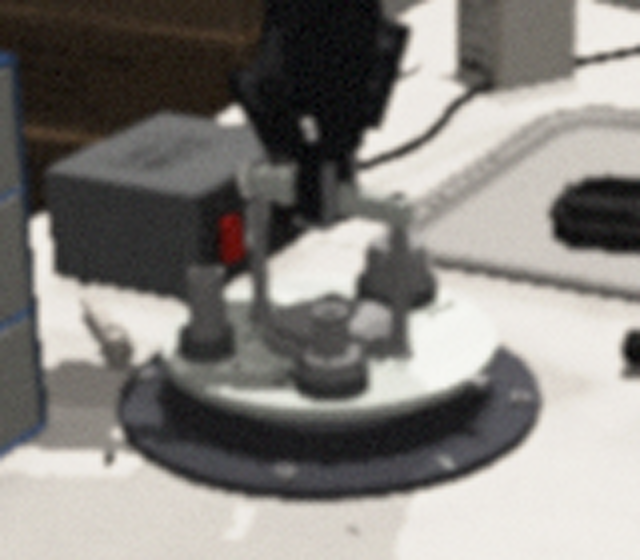

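```bash
python3 - <<'E'
from h import *
a=cv2.imread("pics/w19.png")[180:310,240:400]; b=cv2.imread("pics/w20.png")[180:310,240:400]
cv2.imwrite("pics/cmp20.png",cv2.resize(np.hstack([a,b]),None,fx=2.5,fy=2.5,interpolation=cv2.INTER_CUBIC))
E
```

```text
(no output)
```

View pics/cmp20.png

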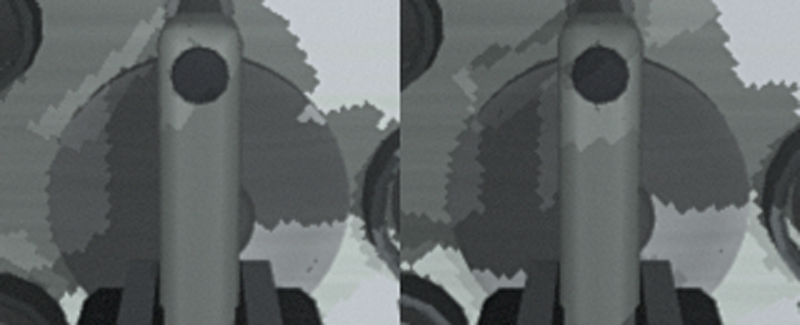

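drive_tool([
  [0, 0, 0.03],
  [0, 0, 0.06],
  [0, 0, 0.1],
  [0, 0, 0.1],
  [0, 0, 0.1],
  [0, 0, 0.1],
  [0, 0, 0.1],
  [0, 0, 0.1],
  [0, 0, 0.1],
  [0, 0, 0.1],
  [0, 0, 0.1],
  [0, 0, 0.1],
  [0, 0, 0.1],
  [0, 0, 0.1],
  [0, 0, 0.1],
  [0, 0, 0.1],
  [0, 0, 0.1],
  [0, 0, 0.1],
  [0, 0, 0.1],
  [0, 0, 0.1],
], jaw=[0.05, 0.05, 0.05, 0.05, 0.05, 0.05, 0.05, 0.05, 0.05, 0.05, 0.05, 0.05, 0.05, 0.05, 0.05, 0.05, 0.05, 0.05, 0.05, 0.05], yaw=[-0.003, -0.01, -0.02, -0.035, -0.055, -0.08, -0.11, -0.14, -0.17, -0.2, -0.23, -0.26, -0.29, -0.32, -0.35, -0.38, -0.41, -0.44, -0.47, -0.5])

```text
t: 23.55
position: [0.583, -0.0366, 0.1115]
tool_rot: [0.0, 0.086, 0.996, -0.0]
wrist_force: [-0.2, 0.4, -7.7]
gripper_width: 0.125
```

```bash
python3 - <<'E'
from h import *
go(.5822,-.0363,.107,122.4); print(arm.read_state()["torque"])
E
```

```text
t 23.55 pos [ 0.583  -0.0366  0.1115] yaw 80.14 tilt [ 0.0001 -0.0001] -> lin [0.08 0.02 0.45] yaw -0.7375 F [-0.2  0.4 -7.7] w 0.125
[-0.02014811  0.00353001  0.01177287]
```

drive_tool([
  [0, 0, 0],
  [0, 0, 0],
  [0, 0, 0],
  [0, 0, 0],
  [0, 0, 0],
  [0, 0, 0],
  [0, 0, 0],
  [0, 0, 0],
  [0, 0, 0],
  [0, 0, 0],
  [0, 0, 0],
  [0, 0, 0],
  [0, 0, 0],
  [0, 0, 0],
  [0, 0, 0],
  [0, 0, 0],
  [0, 0, 0],
  [0, 0, 0],
  [0, 0, 0],
  [0, 0, 0],
], jaw=[0.05, 0.05, 0.05, 0.05, 0.05, 0.05, 0.05, 0.05, 0.05, 0.05, 0.05, 0.05, 0.05, 0.05, 0.05, 0.05, 0.05, 0.05, 0.05, 0.05], yaw=[-0.03, -0.06, -0.09, -0.12, -0.15, -0.18, -0.21, -0.24, -0.27, -0.3, -0.33, -0.36, -0.39, -0.42, -0.45, -0.48, -0.51, -0.54, -0.57, -0.6])

```text
t: 25.22
position: [0.583, -0.0366, 0.1115]
tool_rot: [0.0, -0.212, 0.977, -0.0]
wrist_force: [0.1, -0.2, -7.6]
gripper_width: 0.121
```

drive_tool([
  [0, 0, 0],
  [0, 0, 0],
  [0, 0, 0],
  [0, 0, 0],
  [0, 0, 0],
  [0, 0, 0],
  [0, 0, 0],
  [0, 0, 0],
  [0, 0, 0],
], jaw=[0.05, 0.05, 0.05, 0.05, 0.05, 0.05, 0.05, 0.05, 0.05], yaw=[-0.025, -0.047, -0.066, -0.081, -0.092, -0.1, -0.1, -0.1, -0.1])

```text
t: 25.97
position: [0.5829, -0.0365, 0.1113]
tool_rot: [0.0, -0.26, 0.966, 0.0]
wrist_force: [-0.1, 0.0, -8.0]
gripper_width: 0.123
```

```bash
python3 - <<'E'
from h import *
go(.5822,-.0363,.107,122.4); print(arm.read_state()["torque"])
im=snap("wrist","pics/w21.png")
im=snap("side"); cv2.imwrite("pics/s21.png",cv2.resize(im["frame"][150:290,240:400][:,:,::-1],None,fx=4,fy=4,interpolation=cv2.INTER_CUBIC))
im=snap("top"); cv2.imwrite("pics/t21.png",cv2.resize(im["frame"][205:330,180:310][:,:,::-1],None,fx=4.6,fy=4.6,interpolation=cv2.INTER_CUBIC))
E
```

```text
t 25.97 pos [ 0.5829 -0.0365  0.1113] yaw 120.09 tilt [0. 0.] -> lin [0.05 0.06 0.43] yaw -0.0403 F [-0.1  0.  -8. ] w 0.123
[ 0.01208379 -0.02468076  0.01657175]
```

View pics/w21.png

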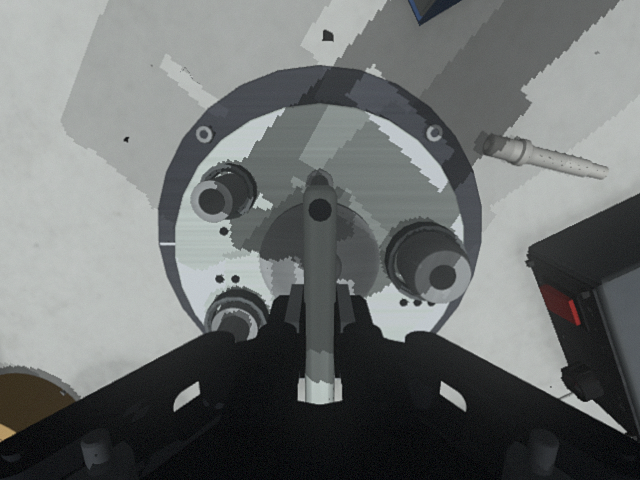

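View pics/s21.png

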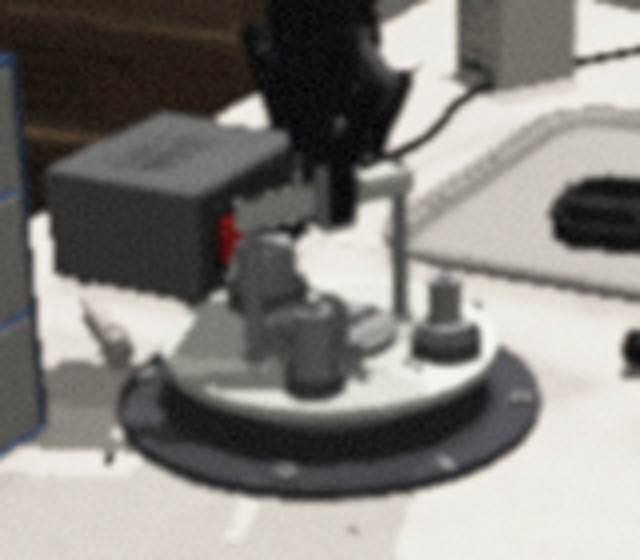

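View pics/t21.png

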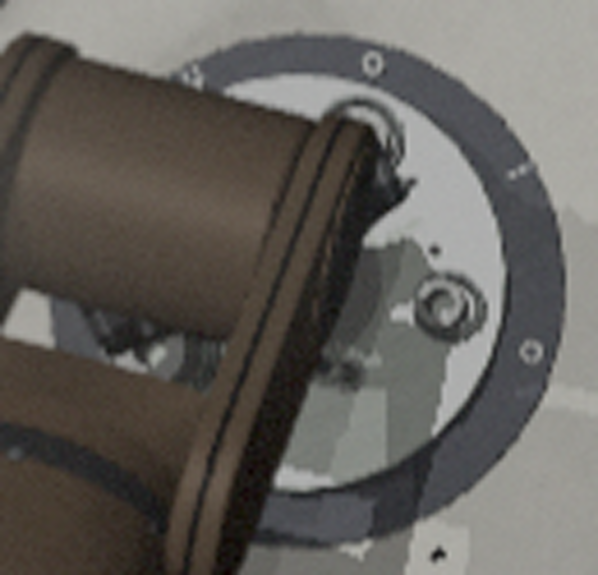

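```bash
python3 - <<'E'
from h import *
im=load("wrist"); c=np.array([.583,-.0366])
q=onz(im,(167,243),.008)[0][:2]-c; print(np.degrees(np.arctan2(q[1],q[0]))+90)
b=onz(im,[(204.5,134),(433.5,132)],.008)[:,:2]-c; print(np.degrees(np.arctan2(b[:,1],b[:,0])), np.linalg.norm(b,axis=1))
top=np.load("last_top.npz"); top=dict(top)
A=lambda x,y:(x/4.6+180-.4,y/4.6+205-.4)
m=onz(top,[A(521,171),A(194,76),A(373,62),A(81,220),A(531,351),A(237,516)],.008)[:,:2]
ctr=m[2:].mean(0); print("bolts ctr",ctr,np.linalg.norm(m-ctr,axis=1)); d=m-ctr; print(np.degrees(np.arctan2(d[:,1],d[:,0])))
E
```

```text
29.58078533398902
[-105.07975089  165.47647814] [0.10488763 0.10616831]
bolts ctr [ 0.58243369 -0.03843003] [0.10812899 0.10712635 0.10453946 0.10419578 0.10401906 0.10502671]
[ -60.27579925   29.89850428  -14.5525652    74.97302964 -104.75946774
  165.54226554]
```

drive_tool([
  [0, 0, -0.01],
  [0, 0, -0.03],
  [0, 0, -0.06],
  [0, 0, -0.1],
  [0, 0, -0.15],
  [0, 0, -0.21],
  [0, 0, -0.28],
  [0, 0, -0.36],
  [0, 0, -0.44],
  [0, 0, -0.5],
  [0, 0, -0.54],
  [0, 0, -0.56],
], jaw=[0.05, 0.05, 0.05, 0.05, 0.05, 0.05, 0.05, 0.05, 0.05, 0.05, 0.05, 0.05], yaw=[0, 0, 0, 0, 0, 0, 0, 0, 0, 0, 0, 0])

```text
t: 27.12
position: [0.583, -0.0366, 0.1171]
tool_rot: [0.0, -0.26, 0.966, -0.0]
wrist_force: [-0.3, -0.3, -8.8]
gripper_width: 0.123
```

```bash
python3 - <<'E'
from h import *
go(.5822,-.0363,.107,122.4); print(arm.read_state()["torque"])
E
```

```text
t 27.12 pos [ 0.583  -0.0366  0.1171] yaw 120.09 tilt [ 0.0002 -0.0001] -> lin [0.05 0.06 1.01] yaw -0.0403 F [-0.3 -0.3 -8.8] w 0.123
[ 0.03948299  0.03221392 -0.02913895]
```

drive_tool([
  [0, 0, -0.03],
  [0, 0, -0.08],
  [0, 0, -0.15],
  [0, 0, -0.25],
  [0, 0, -0.37],
  [0, 0, -0.52],
  [0, 0, -0.7],
  [0, 0, -0.9],
  [0, 0, -1.12],
  [0, 0, -1.36],
  [0, 0, -1.62],
  [0, 0, -1.9],
  [0, 0, -2.2],
  [0, 0, -2.5],
  [0, 0, -2.8],
  [0, 0, -3.1],
  [0, 0, -3.4],
  [0, 0, -3.7],
  [0, 0, -4.0],
  [0, 0, -4.3],
], jaw=[0.05, 0.05, 0.05, 0.05, 0.05, 0.05, 0.05, 0.05, 0.05, 0.05, 0.05, 0.05, 0.05, 0.05, 0.05, 0.05, 0.05, 0.05, 0.05, 0.05], yaw=[0, 0, 0, 0, 0, 0, 0, 0, 0, 0, 0, 0, 0, 0, 0, 0, 0, 0, 0, 0])

```text
t: 28.78
position: [0.5829, -0.0366, 0.1602]
tool_rot: [-0.0, -0.26, 0.966, 0.0]
wrist_force: [-0.6, 0.1, -7.4]
gripper_width: 0.121
```

drive_tool([
  [0, 0, -0.3],
  [0, 0, -0.6],
  [0, 0, -0.9],
  [0, 0, -1.2],
  [0, 0, -1.5],
  [0, 0, -1.8],
  [0, 0, -2.1],
  [0, 0, -2.4],
  [0, 0, -2.7],
  [0, 0, -3.0],
  [0, 0, -3.3],
  [0, 0, -3.6],
  [0, 0, -3.9],
  [0, 0, -4.2],
  [0, 0, -4.5],
  [0, 0, -4.8],
  [0, 0, -5.1],
  [0, 0, -5.4],
  [0, 0, -5.7],
  [0, 0, -6.0],
], jaw=[0.05, 0.05, 0.05, 0.05, 0.05, 0.05, 0.05, 0.05, 0.05, 0.05, 0.05, 0.05, 0.05, 0.05, 0.05, 0.05, 0.05, 0.05, 0.05, 0.05], yaw=[0, 0, 0, 0, 0, 0, 0, 0, 0, 0, 0, 0, 0, 0, 0, 0, 0, 0, 0, 0])

```text
t: 30.45
position: [0.5829, -0.0366, 0.2202]
tool_rot: [-0.0, -0.26, 0.966, 0.0]
wrist_force: [-0.5, -0.0, -8.1]
gripper_width: 0.126
```

drive_tool([
  [0, 0, -0.29],
  [0, 0, -0.56],
  [0, 0, -0.82],
  [0, 0, -1.06],
  [0, 0, -1.28],
  [0, 0, -1.48],
  [0, 0, -1.66],
  [0, 0, -1.81],
  [0, 0, -1.92],
  [0, 0, -1.98],
  [0, 0, -2.0],
  [0, 0, -2.0],
  [0, 0, -2.0],
  [0, 0, -2.0],
  [0, 0, -2.0],
  [0, 0, -2.0],
  [0, 0, -2.0],
  [0, 0, -2.0],
  [0, 0, -2.0],
  [0, 0, -2.0],
], jaw=[0.05, 0.05, 0.05, 0.05, 0.05, 0.05, 0.05, 0.05, 0.05, 0.05, 0.05, 0.05, 0.05, 0.05, 0.05, 0.05, 0.05, 0.05, 0.05, 0.05], yaw=[0, 0, 0, 0, 0, 0, 0, 0, 0, 0, 0, 0, 0, 0, 0, 0, 0, 0, 0, 0])

```text
t: 32.12
position: [0.5829, -0.0365, 0.2399]
tool_rot: [0.0, -0.26, 0.966, -0.0]
wrist_force: [0.3, 0.8, -8.4]
gripper_width: 0.12
```

```bash
python3 - <<'E'
from h import *
go(.5822,-.0363,.107,122.4); s=arm.read_state(); print(s["torque"],s["qvel"].round(4))
im=snap("wrist","pics/w22.png")
cv2.imwrite("pics/w22c.png",cv2.resize(im["frame"][160:360,160:480][:,:,::-1],None,fx=2.4,fy=2.4,interpolation=cv2.INTER_CUBIC))
im=snap("side","pics/s22.png"); cv2.imwrite("pics/s22c.png",cv2.resize(im["frame"][110:270,240:400][:,:,::-1],None,fx=3.7,fy=3.7,interpolation=cv2.INTER_CUBIC))
im=snap("top","pics/t22.png")
E
```

```text
t 32.12 pos [ 0.5829 -0.0365  0.2399] yaw 120.09 tilt [ 0. -0.] -> lin [ 0.05  0.06 13.29] yaw -0.0402 F [ 0.3  0.8 -8.4] w 0.12
[-0.02652375 -0.01363909  0.04065246] [-0.0003  0.0002  0.0005 -0.001   0.0006 -0.0007]
```

View pics/w22c.png

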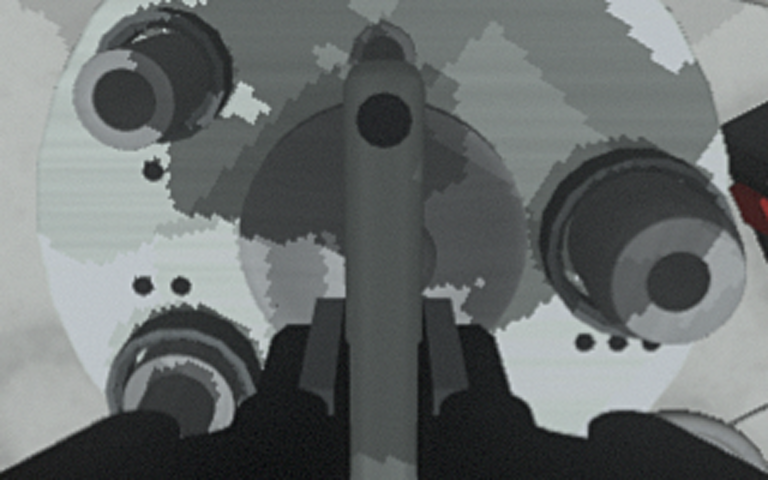

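View pics/s22c.png

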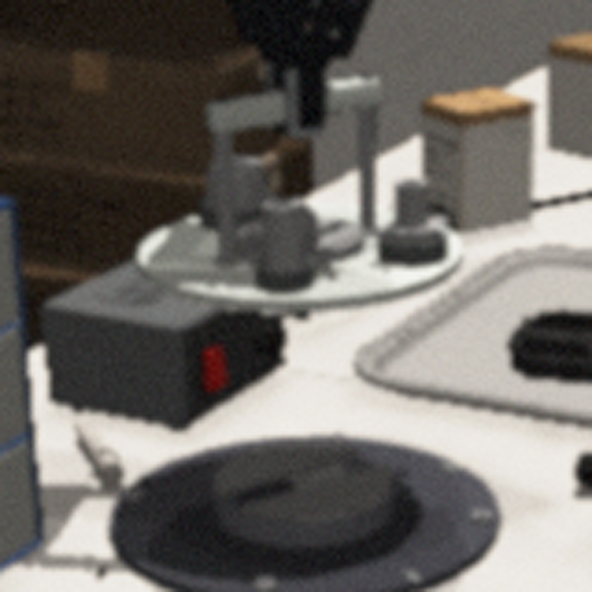

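View pics/t22.png

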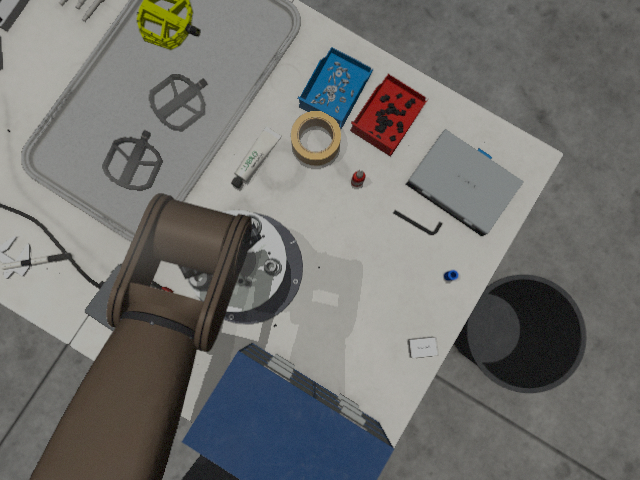

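```bash
python3 - <<'E'
from h import *
im=load("wrist"); C=cloud(im); zz=.2399-.1115+.040
m=(im["depth"]>0)&(abs(C[...,2]-zz)<.006)&(np.hypot(C[...,0]-.583,C[...,1]+.0366)<.088)&(np.hypot(C[...,0]-.583,C[...,1]+.0366)>.036)
P=C[m]; a,_,_,_=np.linalg.lstsq(np.c_[P[:,:2]-[.583,-.0366],np.ones(len(P))],P[:,2],rcond=None); print(len(P),"slope deg",np.degrees(a[:2]),"z",a[2])
# ball: points near axis 5..25 mm above dish
q=(im["depth"]>0)&(np.hypot(C[...,0]-.583,C[...,1]+.0366)<.034)&(C[...,2]>a[2]+.008)&(C[...,2]<a[2]+.03)
B=C[q]; print(len(B)); 
if len(B)>8:
    o=B; A=np.c_[2*o,np.ones(len(o))]; s=np.linalg.lstsq(A,(o**2).sum(1),rcond=None)[0]; c=s[:3]; print("ball",c,"r",np.sqrt(s[3]+c@c), "mean",o.mean(0))
print(arm.read_state()["t"])
E
```

```text
30890 slope deg [0.14855368 0.02680327] z 0.16753928408847793
216
ball [ 0.58285241 -0.03746491  0.14030966] r 0.04767436535931364 mean [ 0.57871117 -0.03791194  0.18080387]
32.2667
```

```bash
python3 -c "
from h import *
print(workorder.job_done())"
```

```text
the job is handed in; nothing more can be done
None
```

The carrier is loaded, unlocked and held level about 13 cm above the stand. I handed the job in at about 32 s of the 72 s allowed.

**Loading:** I set the sleeve, then the stepped bush, then the end cap into pockets 1, 2 and 3. Each one bottomed out within about 1 mm of the height expected for the pocket floor.

**Turning and lifting:** I gripped the bridge handle at 70 N and turned the carrier about 88° anticlockwise, to line up with the stand's slot as measured from the flange marks. The foot came free and I lifted straight up.

**Last checks:**
- **Level:** the disc is level to about 0.15°.
- **Parts and ball:** all three parts are upright in their pockets. The visible edge of the ball has not shifted against the handle.
- **Load and motion:** the wrist carries a steady load of about 8 N and the arm is still.
- **Bystanders:** the bottle, hex key, label box and blue look-alike are where they were in the top view. The spindle is undisturbed in the side view.

**Checks that failed or disagreed:**
- **Camera offset:** the top and wrist cameras disagreed by up to about 4.5 mm along one direction. I corrected for that using the wrist view of the parts in hand.
- **Ball fit:** a sphere fit to the ball's depth points was unreliable (48 mm radius against a true 11 mm). The ball being centred rests on the pictures alone.

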